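# Cap the hose coupling on the test stand and pin its safety arm

## Robot

A 6-joint arm with a two-finger parallel gripper is mounted at the origin on the work surface. World frame = base frame: x ahead of the robot, y to its left, z up, the work surface at z = 0. Lengths are in m, angles in rad, forces in N, time in s.
With the tool pointing down it reaches from about 0.425 to 0.95 m from the base axis. Payload 3.5 kg.
Tool frame: the origin (TCP) lies midway between the tips of the shut fingers; the grasp point (between the pads) lies 19 mm behind it (ctrl.grasp_offset is the distance from the TCP to the grasp point, in m); z points along the fingers, y is the direction in which the jaws open and shut (so a half turn about z gives the same grasp; the last joint's range is limited). The gripper opens to 85 mm and grips with 20 to 120 N. Pads are 22 mm wide; open, the fingers measure 114 mm over their backs; the gripper's body (76 mm by 85 mm) begins 54 mm behind the grasp point. The pads swing forward as they close: fully open they stand 13 mm farther back than shut.
Start: joints at [-1.292, 0.286, 1.577, -0, 1.279, -0.15], TCP at [0.281, -0.614, 0.231] pointing down, gripper open.
Joint ranges: [-2.77, 2.77], [-0.9, 2.22], [0.21, 2.48], [-1.53, 4.67], [0.24, 2.81], [-2.84, 2.84]. Speed limits (rad/s): [2.79, 2.79, 3.14, 3.14, 3.14, 3.14].

## Interface

Orientations are given as a unit quaternion [w, x, y, z].
In Python, from workcell import ctrl gives the robot as it stands. The module is installed in compiled form; this text tells all that it offers.
- The arm moves only by the tool move_arm, never from a script. Its argument "increments" is one flat list of numbers, 7 for each row, row after row: the closure, from 0 (fully open) to 1 (shut), then the shift along the tool's x, y, z in mm, then the turn, a rotation vector about the tool's x, y, z in degrees. In form: [grip, x, y, z, wx, wy, wz, grip, x, y, z, wx, wy, wz, ...]. A call has exactly 10 rows; each row shifts and turns the commanded pose from where the row before left it, along the tool's axes as they then stand; what a row does not reach is not made up. A row lasts 1/12 s, in which the tool goes at most 41.7 mm and 7.16 degrees, less where a joint would pass 70% of its speed; a pose out of reach is approached as far as the arm can. A call is refused whole if a number of a shift passes 41.7 or a number of a turn 7.16, either way. A call with a gripper value outside its range is refused whole. The fingers move at their own pace and stop on an object; the grip force is fixed at half the most. Time passes only in rows, so rows that do not move let the fingers close, or fill a call up. It gives the time, the measured TCP pose, the force and the opening at its end, in the units of the state.
- ctrl.get_state(): the state, without advancing time (a new reading comes with each control period).
- ctrl.capture(name): name is "scene" or "top" or "wrist"; returns a dict with "color" (400x640x3 uint8, red, green, blue), "depth" (400x640 float32, m along the optical axis (not along the pixel's ray), 0 where there is no reading), "vertical_fov" (degrees; the focal length in pixels is half the picture's height over the tangent of half this angle, whatever the lens; pixels are square), "cx", "cy" (the principal point, pixels), "eye" and "rotation" of the camera in the world; the wrist camera has in their place "mount" (4x4, takes a point from camera to tool coordinates, whose origin is the TCP and whose axes are the flange's). Camera axes: x right, y down, z forward; pixel columns grow to the right and rows downward; lengths in m; the calibration is good to about 2 mm. The wrist camera is an equidistant fisheye: a pixel r from the principal point sees the ray r / f radians off the axis. A picture is of the moment at which its call begins: read the wrist's pose just before it.
- ctrl.sign_off(): hands the job in, once; it reports no verdict.
The state is a dict: "time_s": time; "joint_pos": joint angles; "joint_vel": joint speeds; "joint_efforts": joint torques, N m; "ee_pos": TCP position; "tool_rot": TCP orientation; "contact_force": force on the tool from outside, world axes, zero at the start; "torque": the same for the moment, N m; "finger_gap": opening from 0.0 (shut) to 1.0 (fully open).
Only numpy, scipy, OpenCV 4.12 (cv2) and the standard library are available. Lean on these libraries where they do the work, as an engineer would, in place of code of your own. Each camera call takes 0.05 s, during which the arm holds its last target.

## Task

Blank off the hose coupling on the sloping test stand: drop the blanking cap that fits it into the two slots, press it down against the seal and twist it clockwise fully home so that it stays locked. Then swing the sprung safety arm round until it reaches over the cap's flange and keep it there by standing the steel pin fully down in the hole of the boss, behind the arm. Leave everything else on the bench where it is.

Things in the scene. Friction and masses are not known exactly. Their poses are not given: they have to be found in the camera images.
- cap: Blanking cap that fits: bare aluminium, 0.35 kg, the smaller of two alike. Origin at the centre of its underside, z up. Spigot 56 mm diameter, 0-16 mm high; two opposite lugs at its foot along +x and -x, reaching 38 mm from the axis, 16 wide, 0-8 high; flange 92 diameter, 16-22 high; grip bar on top. The same after a half turn. Starts standing on the bench on its spigot, any yaw.
- cap_grip (a point): Middle of the cap's upright grip bar, 38 mm above the cap's origin. The bar runs along the cap's x (in line with the lugs): 64 mm long, 14 mm thick, from 22 to 54 mm above the origin.
- big_cap: A like aluminium cap of the next size, which does not fit (leave it): flange 116 mm, grip bar 84 mm long, 54 mm high, standing on the bench. Origin and axes as for the cap. The two caps may change places.
- deck: Sloping grey deck of the test stand, 200 x 340 x 10 mm, tilted 30 degrees to face the robot. Origin mid top face, about 85 mm above the bench; x up the slope, y left along it, z square out. At deck (x, y) mm: coupling (0, -75), arm's pivot post (60, 80), 62 tall, boss (25, 24), gauge 38 diameter and 29 high (72, -145); rim 14 high along the upper edge.
- coupling: Aluminium hose coupling on the deck, ring 96 mm outside, 32 mm high, an outer ear beside each slot. Origin at its middle on the deck's face, z along its axis, out of the deck; x along its two opposite slots (45 degrees from the deck's x towards its y). Below its lip the lugs can turn only clockwise seen from outside (negative about z) from the slots, through 85 degrees to a stop.
- mouth (a point): Centre of the coupling's mouth, z = 32 mm. Bore 60 mm through a lip 6 mm thick, cut by two slots 22 mm wide, reaching 40 mm from the axis. A sprung seal inside meets the cap's foot at z = 22 mm: about 6 N moves it, 13 N at z = 16 mm, where the flange meets the mouth.
- seat (a point): Point on the coupling's axis 17 mm above the deck. The lugs can turn under the lip while the cap's foot is at 16 to 18 mm; once turned and let go, the seal lifts the cap against the lip (foot at 18 mm) and holds it, its origin within about 1 mm of this point.
- keeper (a joint): Sprung safety arm, dark steel bar on the pivot post. 0 = rest, pointing down the slope (at -168.5 degrees about the deck's z from its x); positive turns it anticlockwise seen from outside, towards the coupling; at 1.0 rad it points at the coupling's axis, its tip over the flange. Stop at 1.2. The spring drives it back to 0: about 3 N at 65 mm from the pivot at 1.0 rad.
- keeper_tip (a point): The arm's free end, mid-height, 128 mm from the pivot axis. The bar is 14 mm wide and 14 high, its faces 42 and 56 mm above the deck (the locked cap's flange top is at 40 mm, its bar's top at 72).
- boss: Steel block 36 x 36 x 32 mm on the deck under the arm's sweep, 65 mm out from the pivot, with the pin's hole in its middle. Origin at its middle on the deck's face, z out of the deck. A pin in it holds the arm at about 1.0 rad by the arm's side that faces away from the coupling. The pin in the hand can push the arm there.
- boss_hole0 (a point): Centre of the mouth of the boss's hole, 32 mm above the deck: 12 mm diameter, chamfered, floor 4 mm above the deck.
- pin: Loose steel pin, 70 g. Origin at the middle of its foot, z along it to its head. Round shank 10 mm diameter, 58 mm long with a tapered foot; square head 18 x 18 mm from 58 to 86 mm, sides along its x and y. Starts upright in the wooden block, foot 15 mm above the bench.
- pinblock: Fixed wooden block 50 x 50 x 40 mm in which the pin starts, in a hole 25 mm deep. Origin at the centre of its underside.
- tub: Bystander: white tub with a blue lid, 64 mm diameter, 62 mm high. Origin under its centre.
- nozzle: Bystander: brass branch nozzle, 60 mm diameter, 165 mm tall. Origin under its centre.
- rivet_cup: Bystander: dark steel cup, 66 mm diameter, 70 mm high. Origin under its centre.
- brush: Bystander: brush with wooden handle, 170 mm long, lying along its x.
- spanner: Bystander: steel spanner, 190 mm long, lying along its x.
- steel_block: Bystander: dark steel block 60 x 40 x 35 mm. Origin under its centre.
- ferrule: Bystander: aluminium ferrule ring, 72 mm diameter, 28 mm high. Origin under its centre.
Not all that is in view belongs to the job. What is shaped like the cap but pink is not meant.

How it is judged:
On the way, in this order (a step that is already met when the one before it is completed fails the run):
1. the cap is locked in the coupling: seated within 4 mm, lugs turned from the slots to within 15 degrees of square to them (distance between cap and seat below 0.004 m and angle between the x axis of cap and the y axis of coupling, either way round below 0.26 rad and angle between the z axis of cap and the z axis of coupling, either way round below 0.1 rad), for 0.2 s.
2. the arm is over the cap and the pin is down in the boss (value of joint keeper above 0.88 rad and z of pin in the frame of boss below 0.01 m and distance between pin and boss below 0.012 m), for 0.2 s.
At the end, for the whole second after the job is handed in: Cap within 4 mm of the seat, square within 0.1 rad, lugs within 0.26 rad of square to the slots; arm above 0.88 rad, held by the pin, whose foot is in the boss's hole, under 10 mm above the deck and within 12 mm of the boss's origin; everything released and at rest (all of step 1 and all of step 2 and linear speed of each of pin, cap below 0.02 m/s); the robot touches nothing.
It fails at once if a bystander or the big cap was moved more than 30 mm (distance of any of big_cap, tub, nozzle, rivet_cup, brush, spanner, steel_block, ferrule from where it was at the start of the episode above 0.03 m).
It also fails if it takes over 62 s, if anything falls off the work surface, if the arm or the gripper's body presses on something with over 40 N, if the wrist force passes 120 N, or if a joint passes its speed limit or range.

## Working session

There is one attempt and no reset: what is moved stays moved. The work goes in short steps, Python scripts to look and compute and a tool call to move; the robot and the scene stay as the last step left them, time stands still between calls to the robot, and variables do not carry over. Pictures are saved under pics/ and viewed, and the job is handed in when it is done.

Besides the shell and the picture viewer there is one more tool, called after "Request:" as name(argument=value, ...) on one line, values as JSON. move_arm: Moves the arm, as the interface text tells. Its arguments: {"type":"object","properties":{"increments":{"type":"array","items":{"type":"number"}}},"required":["increments"]}

```bash
mkdir -p pics; ls
cat > h.py <<'E'
import numpy as np, cv2
from workcell import ctrl
from scipy.spatial.transform import Rotation as R
def cap(n):
    s=ctrl.get_state(); c=ctrl.capture(n); c['s']=s; return c
def save(c,n): cv2.imwrite('pics/'+n,c['color'][:,:,::-1])
def f(c): return c['color'].shape[0]/2/np.tan(np.radians(c['vertical_fov'])/2)
def cloud(c):
    d=c['depth']; h,w=d.shape; u,v=np.meshgrid(np.arange(w),np.arange(h)); F=f(c)
    P=np.stack([(u-c['cx'])/F*d,(v-c['cy'])/F*d,d],-1)
    return P@np.array(c['rotation']).T+np.array(c['eye'])
def plane(c,u,v,z):
    F=f(c); r=np.array(c['rotation'])@np.array([(u-c['cx'])/F,(v-c['cy'])/F,1]); e=np.array(c['eye'])
    return e+r*(z-e[2])/r[2]
def q2R(q): return R.from_quat([q[1],q[2],q[3],q[0]]).as_matrix()
E
python3 - <<'E'
from h import *
import pickle
print(ctrl.get_state(), ctrl.grasp_offset)
for n in ['scene','top','wrist']:
    c=cap(n); save(c,n+'0.png'); pickle.dump(c,open(n+'.pkl','wb'))
    print(n,c['vertical_fov'],c['cx'],c['cy'],c.get('eye'),c.get('rotation'),c.get('mount'))
E
```

```text
pics
{'time_s': 0.0, 'joint_pos': array([-1.29198622e+00,  2.87194558e-01,  1.57819985e+00,  4.74596127e-05,
        1.27861535e+00, -1.50025097e-01]), 'joint_vel': array([ 1.29175806e-03,  6.49005113e-04,  3.97637015e-04,  4.12436689e-05,
        4.34588737e-04, -1.91168833e-03]), 'joint_efforts': array([-4.81843608e-05, -4.05979908e+01, -2.92627877e+01, -1.73323897e-04,
        5.84775611e-03, -2.23958644e-06]), 'ee_pos': array([ 0.28050862, -0.61321859,  0.22991556]), 'tool_rot': array([-1.20750670e-03,  9.77101228e-01,  2.12771540e-01, -5.50990364e-05]), 'contact_force': array([-0.3514295 ,  0.43686278, -0.07460693]), 'torque': array([ 0.01204808, -0.02216375,  0.0149699 ]), 'finger_gap': 0.9973092407047421} 0.0187
scene 46.40001159552616 316.2611254161388 198.16437699246904 [1.27878864 0.25888876 0.81017755] [-0.24072705  0.56370784  0.72741484 -0.30846655] None
top 47.492906312549714 319.31489603393356 193.46858218304402 [0.30689874 0.09636335 1.31147153] [ 0.06624279 -0.69321449  0.71470792 -0.06525448] None
wrist 65.70646984690485 321.09160034770935 199.5375513967034 None None [[-6.32093103e-05 -9.44684472e-01 -3.27980556e-01  8.46798901e-02]
 [ 9.99999907e-01  8.00685690e-05 -4.23344724e-04 -5.43567730e-04]
 [ 4.26188121e-04 -3.27980553e-01  9.44684379e-01 -1.41500777e-01]
 [ 0.00000000e+00  0.00000000e+00  0.00000000e+00  1.00000000e+00]]
```

```bash
sed -i "s/np.array(c\['rotation'\])/q2R(c['rotation'])/g" h.py
```

```text
(no output)
```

View pics/scene0.png

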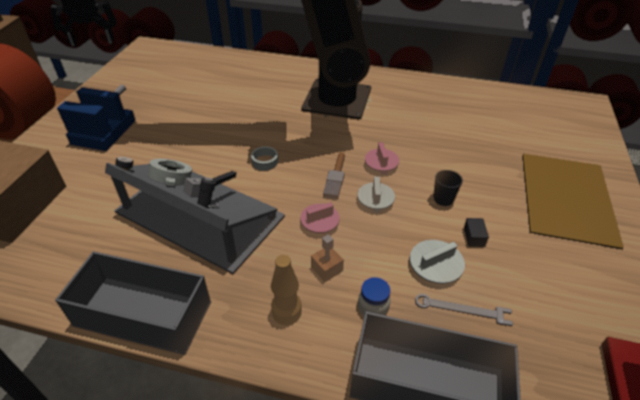

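View pics/top0.png

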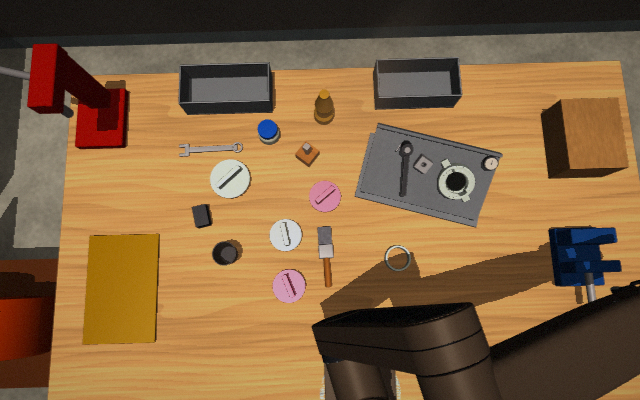

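View pics/wrist0.png

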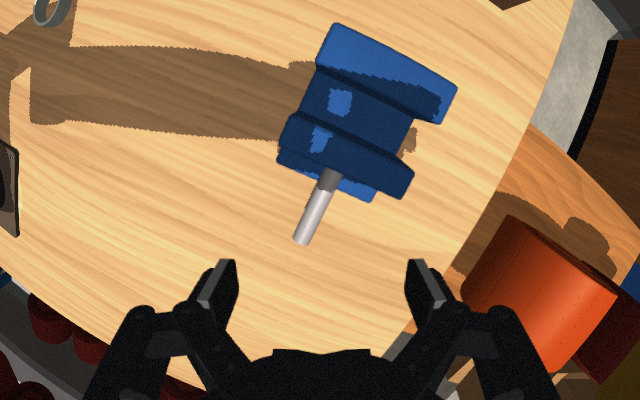

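Run:
```python
from h import *
import pickle
c=pickle.load(open('top.pkl','rb')); P=cloud(c)
np.set_printoptions(precision=4,suppress=True)
print('bench z',np.median(P[250:300,380:385,2]),P[300,100])
im=c['color']; hsv=cv2.cvtColor(im,cv2.COLOR_RGB2HSV)
# upscale crops
cr=cv2.resize(im[110:240,340:510],None,fx=4.5,fy=4.5,interpolation=cv2.INTER_CUBIC); cv2.imwrite('pics/deckcrop.png',cr[:,:,::-1])
cr=cv2.resize(im[120:310,180:360],None,fx=3.1,fy=3.1,interpolation=cv2.INTER_CUBIC); cv2.imwrite('pics/capcrop.png',cr[:,:,::-1])
m=((hsv[...,1]<60)&(hsv[...,2]>110)).astype(np.uint8)
for z,(u,v) in [(0.022,(286,235)),(0.03,(230,179))]:
    n,l,st,ce=cv2.connectedComponentsWithStats(m); k=l[v+6,u+8]; print(k,st[k],ce[k])
    cnt=max(cv2.findContours((l==k).astype(np.uint8),0,1)[0],key=cv2.contourArea)
    (x,y),r=cv2.minEnclosingCircle(cnt); print(x,y,r,'diam',2*r/f(c)*(c['eye'][2]-z)); print(plane(c,x,y,z))
    ys,xs=np.where(l==k); print('depth heights',np.percentile(P[ys,xs,2],[5,50,95]))
    box=P[v-30:v+30,u-30:u+30].reshape(-1,3); t=box[(box[:,2]>0.042)&(box[:,2]<0.065)]
    print('bar',len(t),t.mean(0)); w,V=np.linalg.eigh(np.cov(t[:,:2].T)); print(np.degrees(np.arctan2(*V[::-1,1])), np.ptp(t[:,:2]@V[:,1]),np.ptp(t[:,:2]@V[:,0]))
# deck plane
ex=P[125:225,360:498].reshape(-1,3)
best=None;rng=np.random.default_rng(0)
for i in range(400):
    a=ex[rng.choice(len(ex),3,False)]; n=np.cross(a[1]-a[0],a[2]-a[0]); 
    if np.linalg.norm(n)<1e-5: continue
    n/=np.linalg.norm(n); n*=np.sign(n[2])
    if n[2]>0.95: continue
    k=np.abs((ex-a[0])@n)<0.003
    if best is None or k.sum()>best.sum(): best=k
q=ex[best]; n=np.linalg.svd(q-q.mean(0),full_matrices=False)[2][2]; n*=np.sign(n[2]); print('deck n',n,np.degrees(np.arccos(n[2])),best.sum(),q.mean(0), 'yaw',np.degrees(np.arctan2(-n[1],-n[0])))
```

```text
bench z 0.00022572280801613775 [0.2681 0.7172 0.0083]
241 [270 219  32  32 789] [285.1103 234.6109]
285.0663757324219 234.6504364013672 16.137310028076172 diam 0.09154466463858411
[0.434  0.1952 0.022 ]
depth heights [0.0183 0.0228 0.0555]
bar 124 [0.4335 0.1945 0.0539]
-167.7982724948534 0.06352415395296668 0.013919359271092377
119 [ 210  159   40   39 1121] [229.4888 178.3925]
229.5 178.5 19.91240692138672 diam 0.11225943659873325
[0.6004 0.3525 0.03  ]
depth heights [0.018  0.023  0.0551]
bar 172 [0.6023 0.3529 0.0531]
131.587880408005 0.08246313437645188 0.018026697085114396
deck n [-0.4845  0.1448  0.8627] 30.378120968323266 5068 [ 0.5838 -0.1916  0.0801] yaw -16.642780112238906
```

View pics/deckcrop.png

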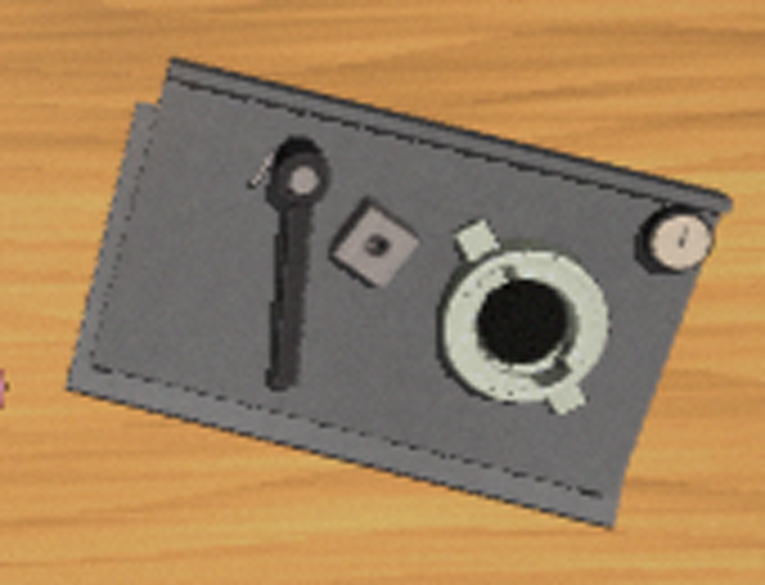

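View pics/capcrop.png

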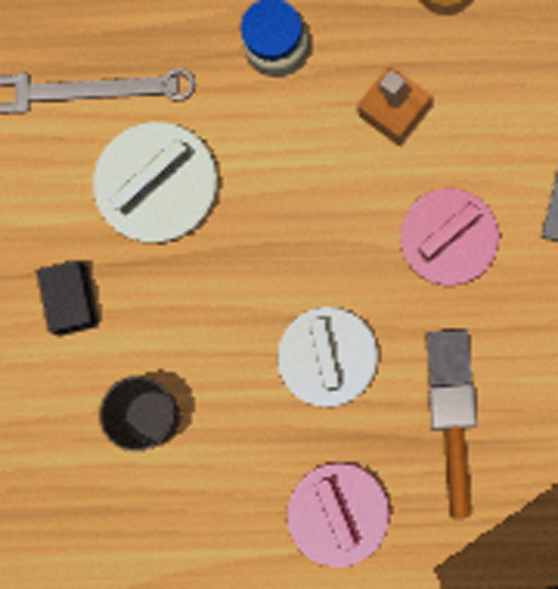

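Run:
```python
from h import *
import pickle
from scipy.optimize import least_squares
np.set_printoptions(precision=4,suppress=True)
for name,(r0,r1,c0,c1) in [('top',(118,232,350,505)),('scene',(140,270,95,290))]:
    c=pickle.load(open(name+'.pkl','rb')); P=cloud(c)
    print(name,'bench',np.median(P[...,2][np.abs(P[...,2])<.02]))
    ex=P[r0:r1,c0:c1].reshape(-1,3); hs=cv2.cvtColor(c['color'],cv2.COLOR_RGB2HSV)[r0:r1,c0:c1].reshape(-1,3)
    n=np.array([-0.4845,0.1448,.8627]); p0=np.array([0.5838,-0.1916,0.0801])
    for i in range(5):
        k=(np.abs((ex-p0)@n)<0.004)&(ex[:,2]>0.03)&(np.linalg.norm((ex-p0)[:,:2],axis=1)<.19)
        q=ex[k]; p0=q.mean(0); n=np.linalg.svd(q-p0,full_matrices=False)[2][2]; n*=np.sign(n[2])
    print('n',n,np.degrees(np.arccos(n[2])),'yaw',np.degrees(np.arctan2(-n[1],-n[0])),k.sum())
    h=(ex-p0)@n
    yaw=np.radians(-15); X=np.array([np.cos(yaw),np.sin(yaw),0]); X-=n*(X@n); X/=np.linalg.norm(X); Y=np.cross(n,X)
    D=np.stack([(ex-p0)@X,(ex-p0)@Y,h],1)
    near=np.linalg.norm(ex-p0,axis=1)<.22
    dk=D[k]; mr=cv2.minAreaRect((dk[:,:2]*1000).astype(np.float32)); print('rect',mr)
    for (lo,hi,nm) in [(.024,.036,'32'),(.05,.07,'high')]:
        s=near&(h>lo)&(h<hi)
        # grid image
        g=np.zeros((110,180),np.uint8); ij=((D[s][:,:2]+[.16,.2])/.0025).astype(int)
        ok=(ij>=0).all(1)&(ij[:,0]<110)&(ij[:,1]<180); g[ij[ok,0],ij[ok,1]]=255
        g=cv2.morphologyEx(g,cv2.MORPH_CLOSE,np.ones((3,3)))
        nn,l,st,ce=cv2.connectedComponentsWithStats(g)
        for j in range(1,nn):
            if st[j,4]>15: print(nm,st[j], 'dx,dy mm',ce[j][1]*2.5-160,ce[j][0]*2.5-200)
        cv2.imwrite(f'pics/g_{name}_{nm}.png',cv2.resize(g,None,fx=4,fy=4,interpolation=0))
    print(p0,X,Y)
```

```text
top bench 0.0007469272206499511
n [-0.4791  0.1405  0.8664] 29.954637281166356 yaw -16.34288780485333 5746
rect ((3.7000274658203125, -13.232070922851562), (340.7171630859375, 201.7823486328125), 88.49886322021484)
32 [ 25  46  39  38 717] dx,dy mm 1.032078103207823 -88.32984658298466
32 [39 62  8  8 31] dx,dy mm 3.709677419354847 -92.5
32 [ 75  66  19  19 211] dx,dy mm 28.74407582938389 9.028436018957365
32 [  9  85  15  16 174] dx,dy mm 70.70402298850576 -160.14367816091954
high [ 95  39  18  58 390] dx,dy mm 17.820512820512818 55.96153846153845
[ 0.5881 -0.1943  0.0832] [ 0.8387 -0.2178  0.4991] [ 0.2588  0.9658 -0.0135]
scene bench -0.0007831040054852023
n [-0.4826  0.1436  0.864 ] 30.232291050430007 yaw -16.567956131215194 2343
rect ((-9.093589782714844, -44.069732666015625), (289.375244140625, 204.61102294921875), 88.32772827148438)
32 [  3  40  39  39 620] dx,dy mm -10.71370967741936 -145.76209677419354
32 [ 50  63  18  17 152] dx,dy mm 19.35855263157893 -53.98026315789474
32 [77 82 12 10 35] dx,dy mm 58.5 10.571428571428555
high [ 71  34  14  43 223] dx,dy mm -21.479820627802695 -5.224215246636788
high [ 76  79  14  14 111] dx,dy mm 54.30180180180179 7.139639639639626
[ 0.6173 -0.1396  0.0887] [ 0.8367 -0.2159  0.5033] [ 0.2588  0.9658 -0.0159]
```

```bash
cat > deck.py <<'E'
from h import *
def feats(ex,p0,n,verbose=True,thr=.024):
    yaw=np.radians(-16.5); X=np.array([np.cos(yaw),np.sin(yaw),0]); X-=n*(X@n); X/=np.linalg.norm(X); Y=np.cross(n,X)
    D=np.stack([(ex-p0)@X,(ex-p0)@Y,(ex-p0)@n],1)
    s=(D[:,2]>thr)&(D[:,2]<.037)&(np.abs(D[:,0])<.2)&(np.abs(D[:,1])<.3)
    st=.001*2
    return D,s,X,Y
def comps(D,s,st=.0025):
    g=np.zeros((200,300),np.uint8); ij=((D[:,:2]+[.25,.375])/st).astype(int)
    ok=s&(ij>=0).all(1)&(ij[:,0]<200)&(ij[:,1]<300); g[ij[ok,0],ij[ok,1]]=255
    g=cv2.morphologyEx(g,cv2.MORPH_CLOSE,np.ones((3,3))); nn,l,stt,ce=cv2.connectedComponentsWithStats(g)
    out=[]
    for j in range(1,nn):
        if stt[j,4]>25:
            pts=D[ok][l[ij[ok,0],ij[ok,1]]==j]; out.append(pts)
    return out
E
python3 - <<'E'
from deck import *
import pickle
np.set_printoptions(precision=4,suppress=True)
for name,(r0,r1,c0,c1),n,p0 in [('top',(118,232,350,505),[-.4791,.1405,.8664],[0.5881,-0.1943,0.0832]),('scene',(140,270,95,290),[-.4826,.1436,.864],[ 0.6173,-0.1396,0.0887])]:
    c=pickle.load(open(name+'.pkl','rb')); P=cloud(c); n=np.array(n);p0=np.array(p0)
    ex=P[r0:r1,c0:c1].reshape(-1,3); D,s,X,Y=feats(ex,p0,n)
    s&=np.linalg.norm(ex-p0,axis=1)<.25
    src=[];dst=[]
    for p in comps(D,s):
        q=(p[:,:2]*1000).astype(np.float32); rc=cv2.minAreaRect(q); cc=cv2.minEnclosingCircle(q)
        print(name,len(p),'rect',np.round(rc[0],1),np.round(rc[1],1),round(rc[2],1),'circ',np.round(cc[0],1),round(cc[1],1),'med',np.median(p,0)*1000)
        w=max(rc[1])
        if w>90: 
            r=np.linalg.norm(q-np.array(cc[0]),axis=1); 
            qi=q[np.linalg.norm(q-np.median(q,0),axis=1)<52]; e=cv2.minEnclosingCircle(qi); print('  inner ring',e)
            src.append(cc[0]);dst.append((0,-75))
        elif 40<w<60 and p[:,2].mean()>.027 and len(p)>80: src.append(rc[0]);dst.append((25,24))
        elif 30<w<45 and len(p)>60: src.append(rc[0]);dst.append((72,-145))
    src=np.array(src);dst=np.array(dst,float);print(src,dst)
    a=src-src.mean(0);b=dst-dst.mean(0); th=np.arctan2((b[:,0]*a[:,1]-b[:,1]*a[:,0]).sum(),(a*b).sum())
    Rm=np.array([[np.cos(th),-np.sin(th)],[np.sin(th),np.cos(th)]]); t=src.mean(0)-Rm@dst.mean(0); print('th',np.degrees(th),'t',t,'res',src-(dst@Rm.T+t))
    Xd=np.cos(th)*X+np.sin(th)*Y; Yd=np.cross(n,Xd); O=p0+(t[0]*X+t[1]*Y)/1000
    print('deck origin',O,'X',Xd,'yaw',np.degrees(np.arctan2(Xd[1],Xd[0])), 'coupling',O-.075*Yd, 'mouth',O-.075*Yd+.032*n,'hole',O+.025*Xd+.024*Yd+.032*n)
E
```

```text
top 597 rect [  5.3 -86.6] [94.1 93.9] 20.0 circ [  5.3 -87.8] 48.5 med [  6.9696 -86.4461  31.3798]
  inner ring ((5.3131842613220215, -87.83460235595703), 48.47058868408203)
top 182 rect [30.1 11.1] [36.9 36.6] 69.5 circ [29.7 11.1] 24.5 med [29.7952 11.5558 31.1243]
top 154 rect [  77.1 -156.7] [35.9 34.7] 44.4 circ [  76.5 -156.7] 19.0 med [  77.0973 -156.3637   28.7284]
[[   5.3132  -87.8346]
 [  30.0634   11.0567]
 [  77.1206 -156.699 ]] [[   0.  -75.]
 [  72. -145.]
 [  72. -145.]]
th 61.46738906363009 t [-92.3183 -61.8807] res [[ 31.7405   9.8705]
 [-39.3989  78.9426]
 [  7.6584 -88.8131]]
deck origin [ 0.4939 -0.2308  0.037 ] X [0.6462 0.7244 0.2399] yaw 48.26533102682459 coupling [ 0.5384 -0.2815  0.0699] mouth [ 0.5231 -0.277   0.0976] hole [ 0.4804 -0.192   0.0602]
scene 408 rect [  -5.4 -145. ] [97.1 92.1] 43.9 circ [  -6.8 -144.6] 49.4 med [   0.486  -140.2831   30.7183]
  inner ring ((-4.701821327209473, -143.97068786621094), 47.488128662109375)
scene 122 rect [ 21.1 -47.5] [44.1 32.8] 62.3 circ [ 23.3 -49.8] 23.6 med [ 27.7154 -50.5889  30.5942]
scene 95 rect [  66.4 -215.4] [37.4 34.1] 88.5 circ [  66.3 -214.9] 19.3 med [  67.7706 -212.5626   27.6837]
scene 79 rect [59.4 11.6] [16.5 27.9] 23.7 circ [54.5  9.5] 14.2 med [61.3738 15.7753 30.1735]
[[  -6.8227 -144.5912]
 [  21.0941  -47.4635]
 [  66.3783 -215.3743]] [[   0.  -75.]
 [  25.   24.]
 [  72. -145.]]
th -0.6135598635182901 t [ -4.7486 -70.1338] res [[-1.2709  0.5383]
 [ 0.5871 -1.0606]
 [ 0.6838  0.5223]]
deck origin [ 0.5934 -0.2057  0.0864] X [ 0.8254 -0.2553  0.5035] yaw -17.186162965498298 coupling [ 0.5715 -0.2774  0.086 ] mouth [ 0.556  -0.2728  0.1137] hole [ 0.6057 -0.1845  0.1267]
```

```bash
cat >> h.py <<'E'
np.set_printoptions(precision=4,suppress=True)
def pose():
    s=ctrl.get_state(); return np.array(s['ee_pos']),q2R(s['tool_rot'])
def plan(pt,Rt,grip,N=10,p=None,Rm=None,dec=(1,2)):
    if p is None: p,Rm=pose()
    w=R.from_matrix(Rm.T@Rt).as_rotvec(degrees=True); 
    out=[];pc=p.copy();Rc=Rm.copy();ws=np.round(w/N,dec[1])
    for i in range(N):
        d=np.round(Rc.T@((pt-pc)/(N-i))*1000,dec[0]); out+= [grip,*d.tolist(),*ws.tolist()]
        pc=pc+Rc@d/1000; Rc=Rc@R.from_rotvec(ws,degrees=True).as_matrix()
        print(' '.join(f'{v:g}' for v in out[-7:]).replace(' ',','),end=',\n' if i<N-1 else '\n')
    print('total rot',w,'end',pc,'err',np.degrees(R.from_matrix(Rc.T@Rt).magnitude()))
    return pc,Rc
def deckR(yaw=-16.5,tilt=30):
    # columns X,Y,Z of deck
    return (R.from_euler('z',yaw,degrees=True)*R.from_euler('y',-tilt,degrees=True)).as_matrix()
def toolR(D,ang):
    # tool z = -deck z, tool x at angle ang (deg) in deck plane
    a=np.radians(ang); x=D@[np.cos(a),np.sin(a),0]; z=-D[:,2]; return np.stack([x,np.cross(z,x),z],1)
E
python3 - <<'E'
from h import *
D=deckR(); print(D); O=np.array([.591,-.2066,.086]); m=O+D@[0,-.075,.032]; print(m)
plan(m+.10*D[:,2],toolR(D,45),0,N=20)
E
```

```text
[[ 0.8304  0.284  -0.4794]
 [-0.246   0.9588  0.142 ]
 [ 0.5     0.      0.866 ]]
[ 0.5544 -0.274   0.1137]
0,17.6,-11.4,1.5,-1.03,1.1,-0.19,
0,17.6,-11.4,1.7,-1.03,1.1,-0.19,
0,17.6,-11.3,1.8,-1.03,1.1,-0.19,
0,17.6,-11.3,1.9,-1.03,1.1,-0.19,
0,17.6,-11.3,2.1,-1.03,1.1,-0.19,
0,17.6,-11.3,2.2,-1.03,1.1,-0.19,
0,17.6,-11.2,2.3,-1.03,1.1,-0.19,
0,17.6,-11.2,2.5,-1.03,1.1,-0.19,
0,17.6,-11.2,2.6,-1.03,1.1,-0.19,
0,17.6,-11.2,2.7,-1.03,1.1,-0.19,
0,17.6,-11.2,2.9,-1.03,1.1,-0.19,
0,17.6,-11.2,3,-1.03,1.1,-0.19,
0,17.6,-11.2,3.2,-1.03,1.1,-0.19,
0,17.5,-11.2,3.3,-1.03,1.1,-0.19,
0,17.5,-11.2,3.4,-1.03,1.1,-0.19,
0,17.5,-11.2,3.6,-1.03,1.1,-0.19,
0,17.4,-11.2,3.7,-1.03,1.1,-0.19,
0,17.4,-11.2,3.8,-1.03,1.1,-0.19,
0,17.4,-11.2,4,-1.03,1.1,-0.19,
0,17.3,-11.1,4,-1.03,1.1,-0.19
total rot [-20.5794  21.9128  -3.8654] end [ 0.5064 -0.2598  0.2004] err 0.11012756225045184
```

Request:
move_arm(increments=[0,32,-20,3,-2.1,2.2,-0.4,0,32,-20,3,-2.1,2.2,-0.4,0,32,-20,4,-2.1,2.2,-0.4,0,32,-20,4,-2.1,2.2,-0.4,0,32,-20,5,-2.1,2.2,-0.4,0,32,-20,5,-2.1,2.2,-0.4,0,32,-20,6,-2.1,2.2,-0.4,0,32,-20,6,-2.1,2.2,-0.4,0,32,-20,7,-2.1,2.2,-0.4,0,32,-20,7,-2.1,2.2,-0.4])

```text
time_s: 0.98
ee_pos: [0.4887, -0.294, 0.2035]
tool_rot: [0.137, 0.935, 0.239, 0.225]
contact_force: [1.2, 0.1, -0.1]
finger_gap: 1.002
```

Run:
```python
from h import *
import pickle
c=cap('wrist'); save(c,'w1.png'); pickle.dump(c,open('w1.pkl','wb'))
s=c['s'];print(s['joint_pos'],s['ee_pos'],s['joint_vel']); print(pose()[1])
```

```text
[-0.837  -0.1681  2.1717  0.4112  0.7119 -0.0216] [ 0.4887 -0.294   0.2035] [ 0.8178 -0.2695  0.4395  0.3701 -0.8729  0.3088]
[[ 0.7823  0.3899  0.4858]
 [ 0.51   -0.8487 -0.1402]
 [ 0.3576  0.3575 -0.8628]]
```

View pics/w1.png

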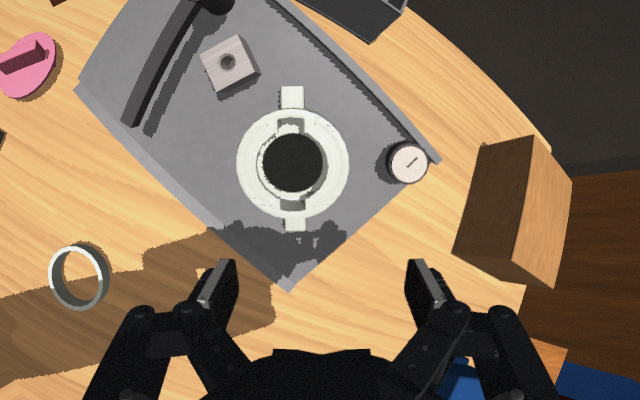

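Run:
```python
from h import *
import pickle
for i in range(4): ctrl.capture('wrist')
c=cap('wrist'); save(c,'w2.png'); pickle.dump(c,open('w2.pkl','wb'))
s=c['s'];print(s['joint_pos'],s['ee_pos'],s['joint_vel'],s['time_s']); print(pose()[1])
cr=cv2.resize(c['color'][0:260,70:470],None,fx=2,fy=2,interpolation=cv2.INTER_CUBIC); cv2.imwrite('pics/w2c.png',cr[:,:,::-1])
```

```text
[-0.8395 -0.1659  2.1684  0.409   0.7152 -0.0228] [ 0.4884 -0.2959  0.204 ] [-0.0276  0.0094 -0.0232  0.0013 -0.0015 -0.0011] 1.2333
[[ 0.7859  0.3848  0.4841]
 [ 0.5076 -0.8485 -0.1496]
 [ 0.3532  0.3633 -0.8621]]
```

View pics/w2c.png

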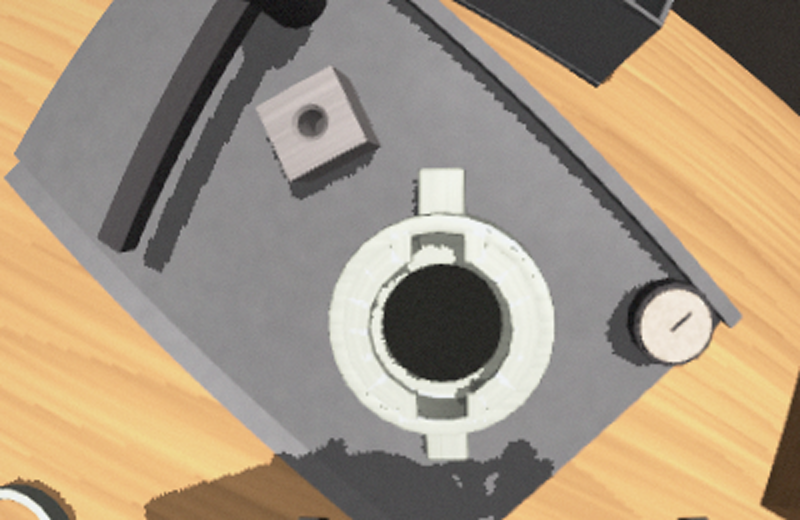

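```bash
cat >> h.py <<'E'
def wrays(c):
    h,w=c['depth'].shape; u,v=np.meshgrid(np.arange(w),np.arange(h)); F=f(c)
    a=(u-c['cx'])/F; b=(v-c['cy'])/F; r=np.hypot(a,b)+1e-12
    return np.stack([np.sin(r)*a/r,np.sin(r)*b/r,np.cos(r)],-1)
def wcam(c):
    M=np.array(c['mount']); Rt=q2R(c['s']['tool_rot']); p=np.array(c['s']['ee_pos'])
    return Rt@M[:3,:3], p+Rt@M[:3,3]
def wcloud(c):
    r=wrays(c); P=r/r[...,2:]*c['depth'][...,None]; Rc,e=wcam(c); return P@Rc.T+e
E
cat > fitdeck.py <<'E'
from deck import *
def fit(P,near=.24,p0=np.array([.591,-.2066,.086])):
    n=deckR()[:,2]; ex=P.reshape(-1,3); pc=p0.copy()
    for i in range(6):
        k=(np.abs((ex-p0)@n)<0.004)&(np.linalg.norm(ex-pc,axis=1)<.18)
        q=ex[k]; p0=q.mean(0); n=np.linalg.svd(q-p0,full_matrices=False)[2][2]; n*=np.sign(n[2])
    print('tilt',np.degrees(np.arccos(n[2])),'yaw',np.degrees(np.arctan2(-n[1],-n[0])),'z at origin xy',p0[2]-((pc-p0)[:2]@n[:2])/n[2],k.sum())
    p0=pc-n*((pc-p0)@n)
    D,s,X,Y=feats(ex,p0,n); s&=np.linalg.norm(ex-p0,axis=1)<near
    src=[];dst=[]
    for p in comps(D,s):
        q=(p[:,:2]*1000).astype(np.float32); rc=cv2.minAreaRect(q); cc=cv2.minEnclosingCircle(q)
        m=np.array(rc[0])
        for t in [(0,-75),(25,24),(72,-145)]:
            if np.linalg.norm(m-t)<15 and len(p)>60:
                src.append(cc[0] if t[0]==0 else m);dst.append(t); print(t,len(p),np.round(rc[0],1),np.round(rc[1],1),np.round(cc[0],1),round(cc[1],1),'h',np.median(p[:,2])*1000)
    src=np.array(src);dst=np.array(dst,float)
    a=src-src.mean(0);b=dst-dst.mean(0); th=np.arctan2((b[:,0]*a[:,1]-b[:,1]*a[:,0]).sum(),(a*b).sum())
    Rm=np.array([[np.cos(th),-np.sin(th)],[np.sin(th),np.cos(th)]]); t=src.mean(0)-Rm@dst.mean(0); print('th',np.degrees(th),'t',t,'res',(src-(dst@Rm.T+t)).tolist())
    Xd=np.cos(th)*X+np.sin(th)*Y; Yd=np.cross(n,Xd); O=p0+(t[0]*X+t[1]*Y)/1000
    print('deck O',O,'yaw',np.degrees(np.arctan2(Xd[1],Xd[0])),'mouth',O-.075*Yd+.032*n,'hole',O+.025*Xd+.024*Yd+.032*n)
    return np.stack([Xd,Yd,n],1),O
E
python3 - <<'E'
from fitdeck import *
import pickle
for nm in ['top','scene','w2']:
    c=pickle.load(open(nm+'.pkl','rb')); print('==',nm)
    P=wcloud(c) if nm[0]=='w' else cloud(c)
    if nm[0]=='w':
        z=P[...,2]; print('bench',np.median(z[np.abs(z)<.015]))
    fit(P)
E
```

```text
== top
tilt 30.043688485990007 yaw -16.327670252941054 z at origin xy 0.08673437870716483 5812
(0, -75) 584 [ -1.5 -75.6] [94.1 93.9] [ -1.5 -76.9] 48.5 h 31.5082672208505
(25, 24) 182 [23.3 22. ] [36.9 36.6] [22.9 22.1] 24.5 h 31.144864847953432
(72, -145) 154 [  70.3 -145.7] [35.9 34.7] [  69.7 -145.7] 19.0 h 28.684772966293675
th 0.18141656573857884 t [-1.8284 -1.6253] res [[0.1180438118710938, -0.24235375810692972], [0.17397449480050042, -0.4230298124312206], [-0.29201830667159356, 0.6653835705381255]]
deck O [ 0.5887 -0.2076  0.0856] yaw -16.348071463359126 mouth [ 0.5522 -0.2751  0.1133] hole [ 0.6009 -0.1862  0.1259]
== scene
tilt 30.356942132528303 yaw -16.295469728607966 z at origin xy 0.08487424565253456 2579
(0, -75) 417 [  1.5 -73.2] [97.1 92.1] [  0.1 -72.8] 49.4 h 31.028448958822533
(25, 24) 123 [27.9 24.4] [44.1 32.8] [30.1 22. ] 23.6 h 30.715013270103146
(72, -145) 99 [  73.4 -143.5] [37.4 34.1] [  73.5 -142.2] 20.0 h 27.874065229025447
th -0.5338180051121888 t [2.0426 1.6493] res [[-1.266075809199624, 0.5391287573998511], [0.5858150039679693, -1.062187280512461], [0.6802608052316543, 0.5230585231126099]]
deck O [ 0.5936 -0.2057  0.0862] yaw -17.18877796124965 mouth [ 0.5562 -0.2729  0.1133] hole [ 0.6057 -0.1845  0.1266]
== w2
bench -0.0010837508692890796
tilt 30.02811733921674 yaw -16.30572789274068 z at origin xy 0.08521710179877079 41337
(0, -75) 5506 [ -2.8 -75.7] [94.9 94.3] [ -2.5 -75.8] 48.1 h 31.775686332186915
(25, 24) 1787 [22.2 22.8] [37.  36.9] [22.3 23. ] 25.4 h 31.75712807962621
(72, -145) 1384 [  69.9 -144.9] [36.8 38. ] [  69.6 -144.9] 19.3 h 28.616062792754953
th 0.3349856117277363 t [-2.8296 -0.8473] res [[-0.10031476459756661, 0.03230149210362754], [0.17871566824793916, -0.5316519579538479], [-0.0784009036503619, 0.49935046585022747]]
deck O [ 0.5887 -0.2068  0.084 ] yaw -16.177986258403628 mouth [ 0.5524 -0.2743  0.1118] hole [ 0.6009 -0.1853  0.1242]
```

Run:
```python
from h import *
def down(a):
    a=np.radians(a); x=np.array([np.cos(a),np.sin(a),0]); z=np.array([0,0,-1.]); return np.stack([x,np.cross(z,x),z],1)
plan(np.array([.434,.195,.15]),down(12.2),0,N=14)
```

```text
0,13.4,-32.7,-3.8,1.33,-1.73,1.15,
0,12.6,-33,-3.4,1.33,-1.73,1.15,
0,11.9,-33.4,-3,1.33,-1.73,1.15,
0,11.1,-33.7,-2.6,1.33,-1.73,1.15,
0,10.4,-33.9,-2.1,1.33,-1.73,1.15,
0,9.6,-34.2,-1.6,1.33,-1.73,1.15,
0,8.9,-34.4,-1.1,1.33,-1.73,1.15,
0,8.2,-34.6,-0.6,1.33,-1.73,1.15,
0,7.5,-34.8,-0,1.33,-1.73,1.15,
0,6.8,-34.9,0.6,1.33,-1.73,1.15,
0,6.1,-35,1.2,1.33,-1.73,1.15,
0,5.4,-35.1,1.8,1.33,-1.73,1.15,
0,4.8,-35.1,2.5,1.33,-1.73,1.15,
0,4.2,-35.1,3.1,1.33,-1.73,1.15
total rot [ 18.6361 -24.204   16.046 ] end [0.434 0.195 0.15 ] err 0.05787698439777719
```

Request:
move_arm(increments=[0,13,-33,-4,1.3,-1.7,1.2,0,13,-33,-3,1.3,-1.7,1.2,0,12,-33,-3,1.3,-1.7,1.2,0,11,-34,-3,1.3,-1.7,1.2,0,10,-34,-2,1.3,-1.7,1.2,0,10,-34,-2,1.3,-1.7,1.2,0,9,-34,-1,1.3,-1.7,1.2,0,8,-35,-1,1.3,-1.7,1.2,0,7,-35,0,1.3,-1.7,1.2,0,7,-35,1,1.3,-1.7,1.2])

```text
time_s: 2.12
ee_pos: [0.4507, 0.0563, 0.1663]
tool_rot: [0.04, 0.987, 0.14, 0.069]
contact_force: [0.3, 0.2, -0.7]
finger_gap: 0.999
```

Request:
move_arm(increments=[0,6,-35,1,1.3,-1.7,1.2,0,5,-35,2,1.3,-1.7,1.2,0,5,-35,3,1.3,-1.7,1.2,0,4,-35,3,1.3,-1.7,1.2,0,0,0,0,0,0,0,0,0,0,0,0,0,0,0,0,0,0,0,0,0,0,0,0,0,0,0,0,0,0,0,0,0,0,0,0,0,0,0,0,0,0,0,0,0,0,0,0,0,0,0,0])

```text
invalid input
```

Run:
```python
from h import *
import pickle
c=cap('wrist'); save(c,'w3.png'); pickle.dump(c,open('w3.pkl','wb'))
s=c['s'];print(s['joint_pos'],s['ee_pos'],s['joint_vel'],s['time_s']); print(pose()[1])
P=wcloud(c).reshape(-1,3); z=P[:,2]; print('bench',np.median(z[np.abs(z)<.01]))
nr=np.linalg.norm(P[:,:2]-[.434,.195],axis=1)<.08
t=P[nr&(z>.046)&(z<.062)]; mr=cv2.minAreaRect((t[:,:2]*1000).astype(np.float32)); print('bar',len(t),mr,np.median(t,0)); w,V=np.linalg.eigh(np.cov(t[:,:2].T)); print(np.degrees(np.arctan2(*V[::-1,1])))
t=P[nr&(z>.015)&(z<.03)]; cc=cv2.minEnclosingCircle((t[:,:2]*1000).astype(np.float32)); print('flange',cc,np.median(t[:,2]))
```

```text
[-0.0719 -0.235   2.2383 -0.0595  0.9879  1.2471] [0.4507 0.0563 0.1663] [ 0.9627  0.3692 -0.229  -0.0449  0.3348  1.223 ] 2.1167
[[ 0.9513  0.2727  0.1441]
 [ 0.2829 -0.9575 -0.0554]
 [ 0.1228  0.0935 -0.988 ]]
bench -0.0009833313542556565
bar 1026 ((434.27972412109375, 194.9978790283203), (64.44725036621094, 14.488004684448242), 12.463932991027832) [0.4364 0.1943 0.0526]
-167.6397323863106
flange ((433.9819030761719, 195.72952270507812), 46.46329116821289) 0.020971559755445623
```

View pics/w3.png

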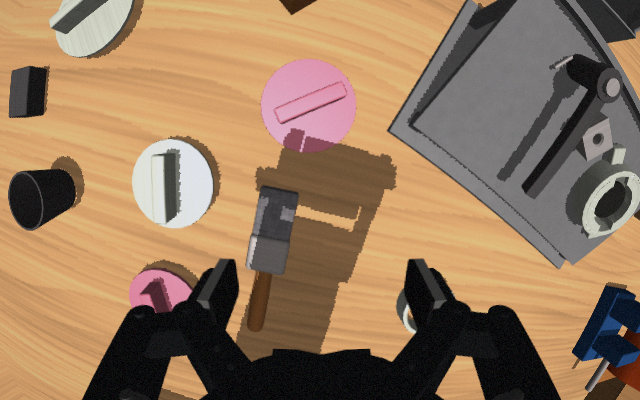

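```bash
cat >> h.py <<'E'
def down(a):
    a=np.radians(a); x=np.array([np.cos(a),np.sin(a),0]); z=np.array([0,0,-1.]); return np.stack([x,np.cross(z,x),z],1)
E
python3 - <<'E'
from h import *
for i in range(3): ctrl.capture('wrist')
p,r=pose();print(p,ctrl.get_state()['joint_vel'])
plan(np.array([.434,.1953,.10]),down(12.4),0,N=6)
E
```

```text
[0.4508 0.0556 0.1657] [-0.0373 -0.0096  0.0076 -0.0024 -0.0024 -0.0017]
0,2.6,-24.1,9,0.91,-1.22,0.66,
0,2.5,-24,9.3,0.91,-1.22,0.66,
0,2.5,-23.9,9.7,0.91,-1.22,0.66,
0,2.4,-23.8,10,0.91,-1.22,0.66,
0,2.3,-23.6,10.3,0.91,-1.22,0.66,
0,2.3,-23.5,10.6,0.91,-1.22,0.66
total rot [ 5.4589 -7.3284  3.9318] end [0.434  0.1953 0.1   ] err 0.029373269128744547
```

Request:
move_arm(increments=[0,2.6,-24,9,0.91,-1.22,0.66,0,2.5,-24,9.3,0.91,-1.22,0.66,0,2.5,-24,9.7,0.91,-1.22,0.66,0,2.4,-24,10,0.91,-1.22,0.66,0,2.3,-23.5,10.3,0.91,-1.22,0.66,0,2.3,-23.5,10.6,0.91,-1.22,0.66,0,0,0,0,0,0,0,0,0,0,0,0,0,0,0,0,0,20,0,0,0,0,0,0,20,0,0,0])

```text
time_s: 3.15
ee_pos: [0.4362, 0.1944, 0.0616]
tool_rot: [-0.0, 0.994, 0.106, 0.003]
contact_force: [0.7, -0.6, -1.2]
finger_gap: 0.998
```

Run:
```python
from h import *
for i in range(2): ctrl.capture('top')
c=cap('wrist'); save(c,'w4.png')
s=c['s'];print(s['joint_pos'],s['ee_pos'],s['time_s'])
P=wcloud(c).reshape(-1,3); z=P[:,2]
nr=np.linalg.norm(P[:,:2]-[.434,.195],axis=1)<.05
t=P[nr&(z>.046)&(z<.06)]; mr=cv2.minAreaRect((t[:,:2]*1000).astype(np.float32)); print('bar',len(t),mr)
plan(np.array([.434,.1953,.026]),down(12.4),0,N=4)
```

```text
[0.2065 0.0694 2.1795 0.0002 0.8977 1.5643] [0.4319 0.1936 0.0577] 3.25
bar 2704 ((435.0805358886719, 195.96910095214844), (63.30778884887695, 14.160893440246582), 11.803738594055176)
0,0.3,-0.2,8.3,-0,0.04,-0.05,
0,0.4,-0.3,8.3,-0,0.04,-0.05,
0,0.3,-0.2,8.3,-0,0.04,-0.05,
0,0.4,-0.3,8.3,-0,0.04,-0.05
total rot [-0.0172  0.1419 -0.1947] end [0.434  0.1953 0.026 ] err 0.025560248006317423
```

View pics/w4.png

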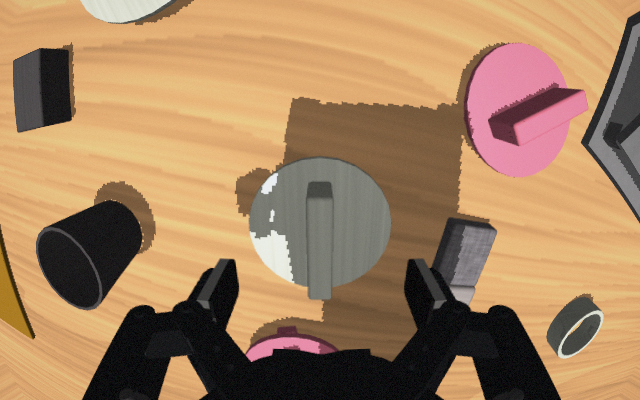

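Request:
move_arm(increments=[0,0.6,-0.4,10.5,0,0,0,0,0.6,-0.4,10.5,0,0,0,0,0.6,-0.4,10.5,0,0,0,0,0,0,0,0,0,0,0,0,0,0,0,0,0,1,0,0,0,0,0,0,1,0,0,0,0,0,0,1,0,0,0,0,0,0,1,0,0,0,0,0,0,1,0,0,0,0,0,0])

```text
time_s: 4.13
ee_pos: [0.4349, 0.1975, 0.0285]
tool_rot: [-0.0, 0.994, 0.108, 0.0]
contact_force: [0.6, -0.1, -0.3]
finger_gap: 0.294
```

Run:
```python
from h import *
print(ctrl.get_state()['finger_gap'],pose())
c=cap('wrist'); save(c,'w5.png')
```

```text
0.2941639753358599 (array([0.4349, 0.1975, 0.0285]), array([[ 0.9769,  0.2138,  0.0003],
       [ 0.2138, -0.9769,  0.0008],
       [ 0.0005, -0.0007, -1.    ]]))
```

View pics/w5.png

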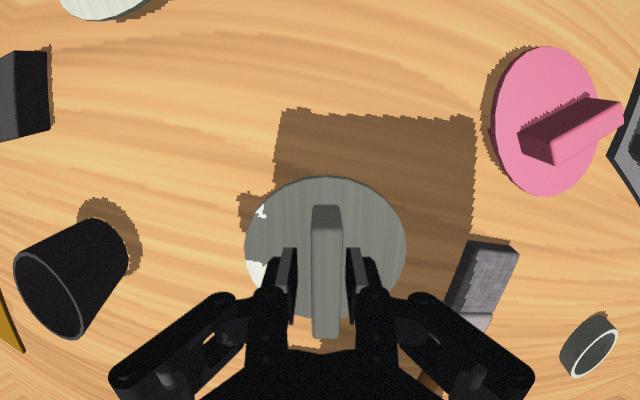

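Request:
move_arm(increments=[0.6,0,0,2,0,0,0,1,0,0,0,0,0,0,1,0,0,0,0,0,0,1,0,0,0,0,0,0,1,0,0,0,0,0,0,1,0,0,0,0,0,0,1,0,0,0,0,0,0,1,0,0,-10,0,0,0,1,0,0,-20,0,0,0,1,0,0,-30,0,0,0])

```text
time_s: 5.02
ee_pos: [0.4314, 0.1967, 0.0839]
tool_rot: [-0.0, 0.994, 0.107, -0.004]
contact_force: [0.4, 0.5, -2.5]
finger_gap: 0.154
```

Run:
```python
from h import *
for i in range(3): ctrl.capture('top')
c=cap('wrist'); save(c,'w6.png')
s=c['s'];print(s['finger_gap'],s['ee_pos'],s['time_s'],s['contact_force']);print(q2R(s['tool_rot']))
import pickle; pickle.dump(c,open('w6.pkl','wb'))
```

```text
0.15261242793486726 [0.4365 0.1979 0.0887] 5.1667 [ 1.3603 -0.3068 -3.3444]
[[ 0.9769  0.2138  0.0051]
 [ 0.2138 -0.9769  0.002 ]
 [ 0.0054 -0.0009 -1.    ]]
```

View pics/w6.png

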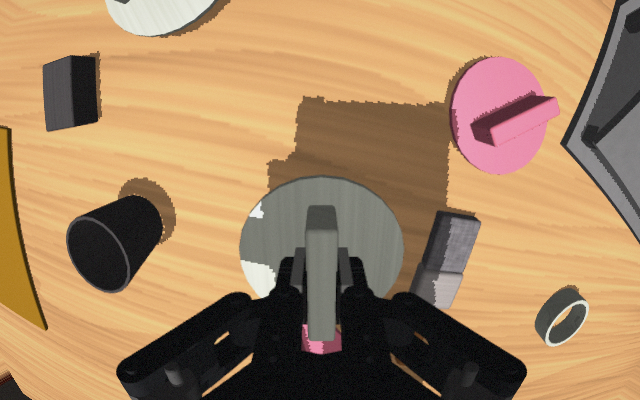

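```bash
cat > incap.py <<'E'
from h import *
def incap(c):
    M=np.array(c['mount']); r=wrays(c); P=(r/r[...,2:]*c['depth'][...,None]).reshape(-1,3)@M[:3,:3].T+M[:3,3]
    h,w=c['depth'].shape; u,v=np.meshgrid(np.arange(w),np.arange(h)); u=u.ravel();v=v.ravel()
    x,y,z=P.T*1000
    br=cv2.cvtColor(c['color'],cv2.COLOR_RGB2HSV).reshape(-1,3)
    g=(br[:,1]<70)&(br[:,2]>60)&(v<345)
    bar=g&(np.abs(y)<9)&(z>-40)&(z<-14)&(np.abs(x)<50)
    print('bar top z',np.median(z[bar]),'x',x[bar].min(),x[bar].max(),'y',np.percentile(y[bar],[2,98]),bar.sum())
    top=bar&(np.abs(z-np.median(z[bar]))<4); q=np.stack([x[top],y[top]],1).astype(np.float32); print(cv2.minAreaRect(q))
    fl=g&(z>-10)&(z<15)&(np.hypot(x,y)<70)&(np.abs(y)>0)
    q=np.stack([x[fl],y[fl]],1).astype(np.float32); 
    print('flange z',np.median(z[fl]),fl.sum())
    # flange plane & circle by far rim: convex hull fit
    hull=cv2.convexHull(q)[:,0]; rim=hull[(hull[:,0]>5)]
    A=np.c_[2*rim,np.ones(len(rim))]; s=np.linalg.lstsq(A,(rim**2).sum(1),rcond=None)[0]; print('rim centre',s[:2],'r',np.sqrt(s[2]+s[0]**2+s[1]**2),len(rim))
    B=np.c_[x[fl],y[fl],np.ones(fl.sum())]; print('flange plane slopes deg',np.degrees(np.linalg.lstsq(B,z[fl],rcond=None)[0][:2]))
E
python3 - <<'E'
from incap import *
import pickle
incap(pickle.load(open('w6.pkl','rb')))
E
```

```text
bar top z -26.556809988594097 x -32.147050078862705 32.2703012738324 y [-7.0126  7.5789] 3739
((-0.023204803466796875, 0.8037257194519043), (16.42873764038086, 64.25566101074219), 89.78132629394531)
flange z 5.265057212820057 11673
rim centre [ 0.317 -0.647] r 45.34581953495524 37
flange plane slopes deg [-0.3359  0.0286]
```

Run:
```python
from h import *
print(pose()[0]); ctrl.capture('top'); print(pose()[0],ctrl.get_state()['joint_vel']); ctrl.capture('top'); print(pose()[0])
D=deckR(-16.3,30); m=np.array([.5526,-.2744,.1128])
p,r=pose()
p1,r1=plan(np.array([.44,.16,.205]),r,1,N=5,p=p,Rm=r)
plan(m+D[:,2]*.070,toolR(D,45),1,N=15,p=p1,Rm=r1)
```

```text
[0.4349 0.1975 0.0869]
[0.4338 0.1972 0.0856] [-0.0008  0.0205  0.0189 -0.0028 -0.0004 -0.0007]
[0.4333 0.1971 0.0849]
1,-0.4,7.5,-24,0,0,0,
1,-0.3,7.5,-24,0,0,0,
1,-0.4,7.5,-24.1,0,0,0,
1,-0.3,7.5,-24,0,0,0,
1,-0.4,7.6,-24.1,0,0,0
total rot [0. 0. 0.] end [0.44  0.16  0.205] err 0.0
1,-0.9,28.8,2.1,-1.21,1.62,-1.06,
1,-1.5,28.7,2.7,-1.21,1.62,-1.06,
1,-2.1,28.6,3.2,-1.21,1.62,-1.06,
1,-2.7,28.5,3.7,-1.21,1.62,-1.06,
1,-3.4,28.3,4.3,-1.21,1.62,-1.06,
1,-4,28.2,4.8,-1.21,1.62,-1.06,
1,-4.7,28,5.2,-1.21,1.62,-1.06,
1,-5.4,27.8,5.7,-1.21,1.62,-1.06,
1,-6,27.6,6.1,-1.21,1.62,-1.06,
1,-6.7,27.3,6.5,-1.21,1.62,-1.06,
1,-7.4,27,6.9,-1.21,1.62,-1.06,
1,-8.1,26.8,7.2,-1.21,1.62,-1.06,
1,-8.8,26.4,7.5,-1.21,1.62,-1.06,
1,-9.5,26.1,7.8,-1.21,1.62,-1.06,
1,-10.3,25.8,8.1,-1.21,1.62,-1.06
total rot [-18.1128  24.2714 -15.9628] end [ 0.519  -0.2646  0.1734] err 0.07724675091046894
```

Request:
move_arm(increments=[1,0,7.5,-24,0,0,0,1,0,7.5,-24,0,0,0,1,-0.5,7.5,-24,0,0,0,1,-0.5,7.5,-24,0,0,0,1,-0.5,7.5,-24,0,0,0,1,-0.9,29,2,-1.2,1.62,-1.06,1,-1.5,29,2.5,-1.2,1.62,-1.06,1,-2,28.5,3,-1.2,1.62,-1.06,1,-2.7,28.5,3.7,-1.2,1.62,-1.06,1,-3.4,28.3,4.3,-1.2,1.62,-1.06])

```text
time_s: 6.15
ee_pos: [0.4666, 0.0175, 0.1938]
tool_rot: [0.044, 0.984, 0.154, 0.074]
contact_force: [-0.1, 0.2, -3.2]
finger_gap: 0.147
```

Request:
move_arm(increments=[1,-4,28,4.8,-1.2,1.62,-1.06,1,-4.7,28,5.2,-1.2,1.62,-1.06,1,-5.4,28,5.7,-1.2,1.62,-1.06,1,-6,27.5,6,-1.2,1.62,-1.06,1,-6.7,27.3,6.5,-1.2,1.62,-1.06,1,-7.4,27,7,-1.2,1.62,-1.06,1,-8,27,7,-1.2,1.62,-1.06,1,-8.8,26.5,7.5,-1.2,1.62,-1.06,1,-9.5,26,7.8,-1.2,1.62,-1.06,1,-10,25.8,8,-1.2,1.62,-1.06])

```text
time_s: 6.98
ee_pos: [0.5195, -0.2647, 0.1719]
tool_rot: [0.129, 0.936, 0.239, 0.223]
contact_force: [-0.9, -0.0, -2.9]
finger_gap: 0.153
```

Request:
move_arm(increments=[1,0,0,0,0,0,0,1,0,0,0,0,0,0,1,0,0,0,0,0,0,1,0,0,0,0,0,0,1,0,0,0,0,0,0,1,0,0,0,0,0,0,1,0,0,0,0,0,0,1,0,0,0,0,0,0,1,0,0,0,0,0,0,1,0,0,0,0,0,0])

```text
time_s: 7.82
ee_pos: [0.521, -0.2642, 0.1752]
tool_rot: [0.131, 0.936, 0.239, 0.224]
contact_force: [-0.8, 0.7, -2.0]
finger_gap: 0.147
```

Run:
```python
from incap import *
import pickle
c=cap('wrist'); save(c,'w7.png'); pickle.dump(c,open('w7.pkl','wb'))
s=c['s'];print(s['finger_gap'],s['joint_pos'],s['ee_pos'],s['time_s'],s['contact_force']);print(q2R(s['tool_rot']))
incap(c)
D=deckR(-16.3,30); m=np.array([.5526,-.2744,.1128])
plan(m+D[:,2]*(.0273+.010),toolR(D,45),1,N=4)
c=cap('scene'); cv2.imwrite('pics/s7.png',cv2.resize(c['color'][120:280,80:300],None,fx=3.5,fy=3.5,interpolation=2)[:,:,::-1])
```

```text
0.14680646129417765 [-0.7409 -0.0974  2.1638  0.388   0.6325  0.0671] [ 0.521  -0.2642  0.1752] 7.8167 [-0.7714  0.7497 -1.9562]
[[ 0.7853  0.3879  0.4824]
 [ 0.5056 -0.8516 -0.1382]
 [ 0.3572  0.3524 -0.865 ]]
bar top z -26.81366984928156 x -31.759144836897832 31.947800002238722 y [-7.4214  7.9731] 3846
((-0.025390625, 0.6284770965576172), (16.78891372680664, 63.46215057373047), 89.77079772949219)
flange z 5.0056528131884885 11738
rim centre [ 0.0311 -0.9377] r 45.49773731972315 35
flange plane slopes deg [-0.1924  0.0074]
1,-0.6,-0.3,8.3,-0.01,-0.05,-0.03,
1,-0.6,-0.3,8.3,-0.01,-0.05,-0.03,
1,-0.6,-0.3,8.3,-0.01,-0.05,-0.03,
1,-0.5,-0.2,8.4,-0.01,-0.05,-0.03
total rot [-0.0266 -0.1925 -0.1239] end [ 0.5347 -0.2692  0.1451] err 0.015873623481967795
```

View pics/w7.png

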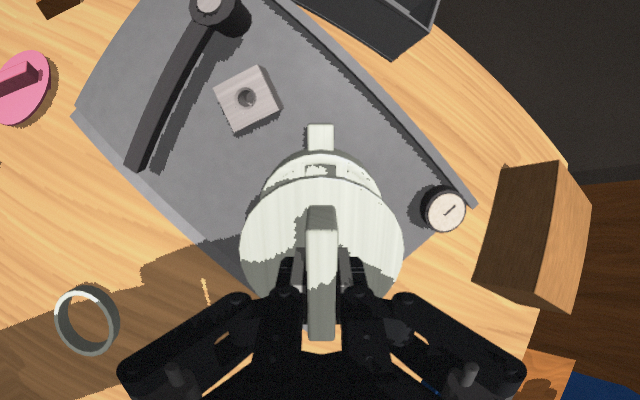

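View pics/s7.png

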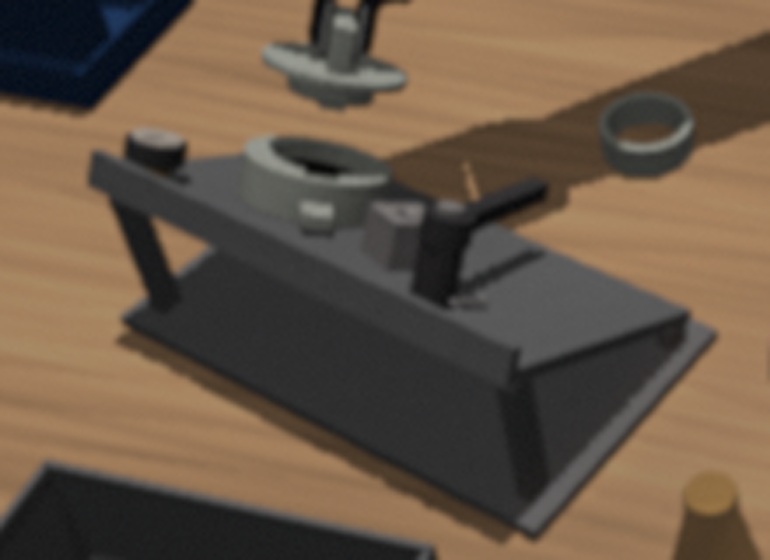

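Run:
```python
from fitdeck import *
import pickle
c=pickle.load(open('w7.pkl','rb')); P=wcloud(c).copy()
D0=deckR(-16.3,30); m=np.array([.5526,-.2744,.1128])
# drop points near cap/gripper/coupling
d=(P-m)@D0; bad=(np.hypot(d[...,0],d[...,1])<.062)|(P[...,2]<.02)
P[bad]=np.nan; P=P[~np.isnan(P).any(-1)]
Dm,O=fit(P)
mm=O+Dm@[0,-.075,.032]
p=np.array(c['s']['ee_pos']);Rt=q2R(c['s']['tool_rot'])
print('mouth in tool mm',Rt.T@(mm-p)*1000,'slot dir in tool',Rt.T@(Dm@[np.cos(np.pi/4),np.sin(np.pi/4),0]),'n in tool',Rt.T@Dm[:,2])
print('nominal in tool',Rt.T@(m-p)*1000)
# ear
Pt=(wcloud(c)-p)@Rt*1000; col=Pt[110:165,295:345].reshape(-1,3); br=c['color'][110:165,295:345].reshape(-1,3).min(1)
e=col[(br>150)]; print(len(e),np.percentile(e,[2,50,98],axis=0))
```

```text
tilt 29.972721889765804 yaw -16.22951482629439 z at origin xy 0.08516138602675268 39231
(25, 24) 2461 [22.3 23. ] [36.8 36.7] [22.8 23.1] 25.0 h 31.863515628939716
(72, -145) 1480 [  69.4 -144.8] [38.1 36.4] [  69.6 -144.9] 19.2 h 28.778350938221376
th 0.13756071107593332 t [-2.7777 -0.4851] res [[0.15065918913475684, -0.536736617290515], [-0.15065918913475684, 0.5367366172905008]]
deck O [ 0.5889 -0.2065  0.084 ] yaw -16.431164729843232 mouth [ 0.5524 -0.274   0.1116] hole [ 0.6011 -0.1851  0.1242]
mouth in tool mm [-2.9436 -1.9151 71.4972] slot dir in tool [ 1.     -0.      0.0034] n in tool [ 0.0034  0.0003 -1.    ]
nominal in tool [-2.5751 -1.0429 70.6035]
1168 [[ 36.8289 -17.2653  70.5341]
 [ 47.1642  -1.0725  87.0382]
 [ 63.3969  13.7362  89.7568]]
```

Request:
move_arm(increments=[1,-0.7,-0.4,9,0,-0.05,0,1,-0.7,-0.4,9,0,-0.05,0,1,-0.7,-0.3,9,0,-0.05,0,1,-0.6,-0.3,9,0,-0.05,0,1,0,0,0,0,0,0,1,0,0,0,0,0,0,1,0,0,0,0,0,0,1,0,0,0,0,0,0,1,0,0,0,0,0,0,1,0,0,0,0,0,0])

```text
time_s: 8.75
ee_pos: [0.5357, -0.2697, 0.143]
tool_rot: [0.132, 0.936, 0.238, 0.223]
contact_force: [-0.9, -0.1, -3.1]
finger_gap: 0.152
```

```bash
cat > chk.py <<'E'
from fitdeck import *
def rel(nm='wrist',save_as=None):
    c=cap(nm); 
    if save_as: save(c,save_as)
    P=wcloud(c).copy(); D0=deckR(-16.3,30); m=np.array([.5526,-.2744,.1128])
    d=(P-m)@D0; bad=(np.hypot(d[...,0],d[...,1])<.062)|(P[...,2]<.02)|((d[...,2]>.008))
    P[bad]=np.nan; Q=P[~np.isnan(P).any(-1)]
    Dm,O=fit(Q); mm=O+Dm@[0,-.075,.032]
    p=np.array(c['s']['ee_pos']);Rt=q2R(c['s']['tool_rot'])
    print('pose',p,'F tool',Rt.T@c['s']['contact_force'],'t',c['s']['time_s'],'gap',c['s']['finger_gap'])
    print('mouth in tool mm',Rt.T@(mm-p)*1000,'slot dir in tool',Rt.T@(Dm@[np.cos(np.pi/4),np.sin(np.pi/4),0]),'n in tool',Rt.T@Dm[:,2])
    print('nominal in tool',Rt.T@(m-p)*1000)
    return c
E
python3 - <<'E'
from chk import *
from incap import incap
incap(rel(save_as='w8.png'))
E
```

```text
tilt 29.97916898179027 yaw -16.235708325266003 z at origin xy 0.08517160421577502 49316
(25, 24) 3462 [22.2 23.1] [36.9 36.8] [22.5 22.9] 25.6 h 31.874012307594292
(72, -145) 1862 [  69.8 -145. ] [37.3 37. ] [  70.6 -144.9] 19.6 h 28.77123530518099
th 0.26616776669750064 t [-2.7648 -0.6895] res [[0.10306928415683814, -0.3640508521682513], [-0.10306928415684524, 0.36405085216824773]]
deck O [ 0.5889 -0.2067  0.084 ] yaw -16.280668962839954 mouth [ 0.5525 -0.2742  0.1117] hole [ 0.601  -0.1852  0.1242]
pose [ 0.5357 -0.2697  0.143 ] F tool [-1.8317 -1.3444  2.296 ] t 8.75 gap 0.15240034377029352
mouth in tool mm [-0.1303 -0.754  35.8055] slot dir in tool [ 1.     -0.0024  0.    ] n in tool [ 0.      0.0011 -1.    ]
nominal in tool [ 0.2516 -0.1513 34.9237]
bar top z -26.818756285004866 x -32.166127281315596 32.06013031940603 y [-7.4173  8.0125] 3850
((0.11611366271972656, 0.3436002731323242), (17.90692901611328, 64.19698333740234), 88.36015319824219)
flange z 5.021396302026693 11757
rim centre [ 0.3406 -0.9265] r 45.32013822734731 27
flange plane slopes deg [-0.1479  0.0398]
```

View pics/w8.png

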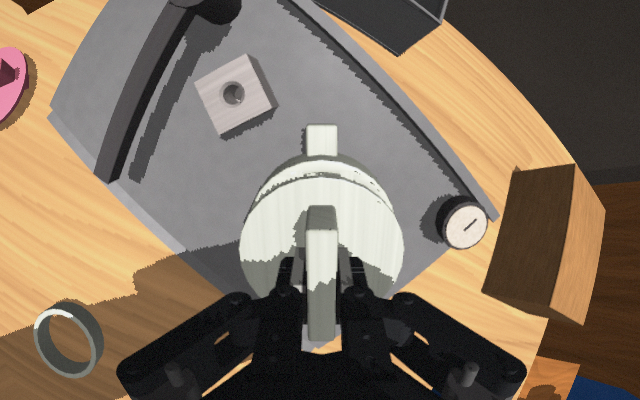

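Request:
move_arm(increments=[1,0,-0.3,2,0,0,0,1,0,0,2,0,0,0,1,0,0,2,0,0,0,1,0,0,2,0,0,0,1,0,0,2,0,0,0,1,0,0,2,0,0,0,1,0,0,2,0,0,0,1,0,0,2,0,0,0,1,0,0,0,0,0,0,1,0,0,0,0,0,0])

```text
time_s: 9.63
ee_pos: [0.5431, -0.2715, 0.1282]
tool_rot: [0.131, 0.936, 0.238, 0.223]
contact_force: [-0.4, -0.8, -2.0]
finger_gap: 0.155
```

Run:
```python
from chk import *
from incap import incap
incap(rel(save_as='w9.png'))
```

```text
tilt 29.979639993121268 yaw -16.233059782215708 z at origin xy 0.08514323809847411 55112
(25, 24) 4190 [22.2 23.1] [36.7 37. ] [22.1 23.1] 25.6 h 31.859006785864544
(72, -145) 2070 [  69.8 -145. ] [37.6 37.4] [  69.7 -144.8] 19.4 h 28.757942584858665
th 0.2448854003153825 t [-2.7556 -0.6401] res [[0.10554709773141013, -0.37333174572038885], [-0.10554709773140303, 0.3733317457204066]]
deck O [ 0.5889 -0.2066  0.084 ] yaw -16.306121933921847 mouth [ 0.5525 -0.2742  0.1117] hole [ 0.601  -0.1852  0.1242]
pose [ 0.5431 -0.2715  0.1282] F tool [-1.4303 -0.1584  1.6813] t 9.6333 gap 0.15519659679361178
mouth in tool mm [ 0.2398  0.1144 19.1968] slot dir in tool [ 1.     -0.0023 -0.0005] n in tool [-0.0005 -0.0003 -1.    ]
nominal in tool [ 0.601   0.7643 18.2876]
bar top z -26.824753319919555 x -31.8992184547051 32.33141918127061 y [-7.4126  7.9736] 3837
((-0.01178741455078125, 0.622675895690918), (16.825878143310547, 63.813175201416016), 89.67786407470703)
flange z 5.017275168912844 11750
rim centre [ 0.2012 -0.9698] r 45.37476974007028 32
flange plane slopes deg [-0.1702  0.034 ]
```

View pics/w9.png

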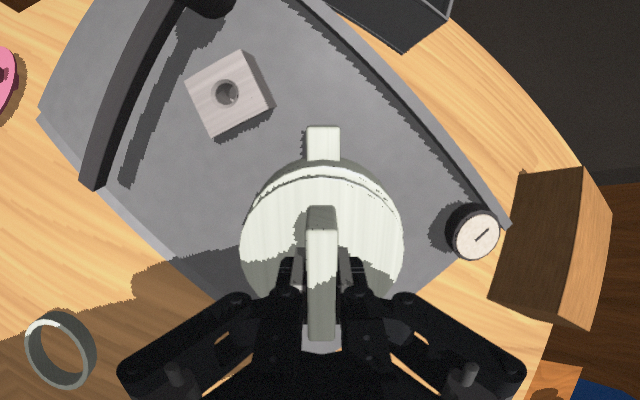

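Request:
move_arm(increments=[1,0,0,2,0,0,0,1,0,0,2,0,0,0,1,0,0,1.5,0,0,0,1,0,0,1.5,0,0,0,1,0,0,0.5,0,0,0,1,0,0,0,0,0,0,1,0,0,0,0,0,0,1,0,0,0,0,0,0,1,0,0,0,0,0,0,1,0,0,0,0,0,0])

```text
time_s: 10.52
ee_pos: [0.5467, -0.2727, 0.1229]
tool_rot: [0.132, 0.936, 0.239, 0.223]
contact_force: [-7.1, 2.0, 4.4]
finger_gap: 0.154
```

Run:
```python
from chk import *
rel()
```

```text
tilt 29.972168616902387 yaw -16.22840899594221 z at origin xy 0.08515332701691801 57451
(25, 24) 4458 [22.2 23. ] [36.5 37. ] [22.4 22.8] 25.5 h 31.87628720109484
(72, -145) 2157 [  69.8 -144.8] [37.2 37.6] [  70.  -145.1] 19.5 h 28.784764049883748
th 0.3082224632879272 t [-2.7981 -0.6624] res [[0.1319252987060544, -0.4646716245522633], [-0.13192529870605085, 0.46467162455226685]]
deck O [ 0.5888 -0.2066  0.084 ] yaw -16.23452159022927 mouth [ 0.5525 -0.2742  0.1117] hole [ 0.601  -0.1852  0.1242]
pose [ 0.5467 -0.2727  0.1229] F tool [-3.0213 -2.9572 -7.4806] t 10.5167 gap 0.15377978895875424
mouth in tool mm [-0.1256 -0.4519 12.7002] slot dir in tool [ 1.     -0.0025 -0.    ] n in tool [-0.      0.0003 -1.    ]
nominal in tool [ 0.2218  0.152  11.7974]
```

Request:
move_arm(increments=[1,0,0,1,0,0,0,1,0,0,0.5,0,0,0,1,0,0,0,0,0,0,1,0,0,0,0,0,0,1,0,0,0,0,0,0,1,0,0,0,0,0,0,1,0,0,0,0,0,0,1,0,0,0,0,0,0,1,0,0,0,0,0,0,1,0,0,0,0,0,0])

```text
time_s: 11.4
ee_pos: [0.5474, -0.273, 0.1217]
tool_rot: [0.132, 0.936, 0.239, 0.223]
contact_force: [-8.7, 1.1, 6.2]
finger_gap: 0.153
```

Run:
```python
from chk import *
rel()
```

```text
tilt 29.976855905339146 yaw -16.23706059820902 z at origin xy 0.0851563723880342 57921
(25, 24) 4526 [22.3 23.1] [36.7 37. ] [22.3 23.1] 25.7 h 31.87187996853104
(72, -145) 2161 [  69.9 -144.5] [37.6 37.2] [  69.5 -145.3] 19.5 h 28.770749450055877
th 0.30988405644673583 t [-2.7092 -0.4947] res [[0.15766083677547016, -0.5552568935588305], [-0.15766083677547726, 0.5552568935588624]]
deck O [ 0.589  -0.2065  0.084 ] yaw -16.229742353615595 mouth [ 0.5526 -0.274   0.1117] hole [ 0.6011 -0.185   0.1242]
pose [ 0.5474 -0.273   0.1217] F tool [-4.0574 -2.1585 -9.7137] t 11.4 gap 0.15320029051584855
mouth in tool mm [ 0.0537 -0.5459 11.3323] slot dir in tool [ 1.     -0.0025 -0.    ] n in tool [-0.      0.0002 -1.    ]
nominal in tool [ 0.2157  0.1128 10.4377]
```

Request:
move_arm(increments=[1,0,0,0,0,0,3,1,0,0,0,0,0,4,1,0,0,0,0,0,5,1,0,0,0,0,0,5,1,0,0,0,0,0,5,1,0,0,0,0,0,5,1,0,0,0,0,0,5,1,0,0,0,0,0,5,1,0,0,0,0,0,5,1,0,0,0,0,0,3])

```text
time_s: 12.28
ee_pos: [0.5481, -0.2736, 0.1228]
tool_rot: [0.037, 0.956, -0.139, 0.257]
contact_force: [-6.8, 2.1, 7.1]
finger_gap: 0.155
```

Run:
```python
from chk import *
from incap import incap
c=rel(save_as='w10.png'); print(c['s']['joint_pos'],'torque tool',q2R(c['s']['tool_rot']).T@c['s']['torque']); incap(c)
```

```text
tilt 29.96928475176951 yaw -16.229571680131922 z at origin xy 0.08517856113190671 45755
(25, 24) 3224 [22.5 23.1] [37.7 37.5] [22.8 22.7] 25.5 h 31.763615123855033
(72, -145) 3336 [  70. -145.] [36.9 37.2] [  70. -145.] 19.1 h 28.854477470604948
th 0.24475204836965272 t [-2.5318 -0.6674] res [[0.10178964545412583, -0.3600444228156121], [-0.10178964545413294, 0.360044422815605]]
deck O [ 0.589  -0.2067  0.0841] yaw -16.307390961831963 mouth [ 0.5527 -0.2742  0.1118] hole [ 0.6012 -0.1853  0.1243]
pose [ 0.5481 -0.2736  0.1228] F tool [-2.5887 -0.127  -9.6535] t 12.2833 gap 0.15505016623535747
mouth in tool mm [-1.5962 -0.6878 11.758 ] slot dir in tool [ 0.7042 -0.71    0.0008] n in tool [ 0.0026  0.0015 -1.    ]
nominal in tool [-1.1062 -0.5121 10.8794]
[-0.7153  0.0489  2.1308  0.4355  0.5174  0.8124] torque tool [ 0.0792 -0.8119 -0.113 ]
bar top z -26.850467200396064 x -32.32390285525569 31.31675345038071 y [-7.2358  8.027 ] 3861
((-0.4840564727783203, -0.24379730224609375), (63.496917724609375, 18.000621795654297), 1.2701598405838013)
flange z 5.046906576849198 12632
rim centre [-1.5853 -0.457 ] r 47.704220702393606 31
flange plane slopes deg [1.8186 0.0264]
```

View pics/w10.png

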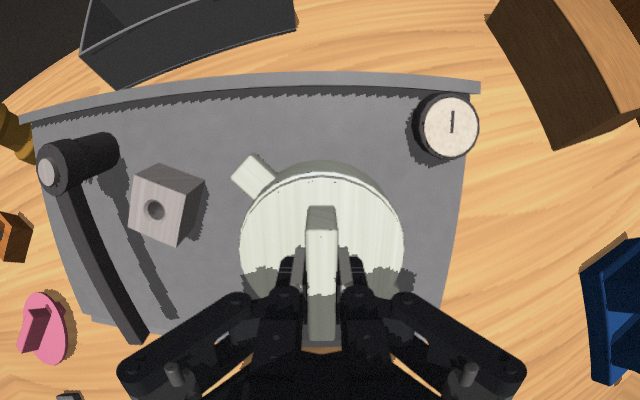

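Request:
move_arm(increments=[1,-0.5,0,0,0,0,4,1,-0.5,0,0,0,0,5,1,0,0,0,0,0,5,1,0,0,0,0,0,5,1,0,0,0,0,0,5,1,0,0,0,0,0,5,1,0,0,0,0,0,5,1,0,0,0,0,0,4,1,0,0,0,0,0,3,1,0,0,0,0,0,0])

```text
time_s: 13.17
ee_pos: [0.5475, -0.2739, 0.1227]
tool_rot: [-0.054, 0.848, -0.462, 0.254]
contact_force: [-5.4, 1.3, 6.3]
finger_gap: 0.156
```

Run:
```python
from chk import *
from incap import incap
c=rel(save_as='w11.png'); print(c['s']['joint_pos'],'torque tool',q2R(c['s']['tool_rot']).T@c['s']['torque']); incap(c)
```

```text
tilt 29.965139560457413 yaw -16.205826630707442 z at origin xy 0.08518385360070607 34273
(25, 24) 1691 [25.2 21.5] [38.3 31.3] [25.2 21.8] 23.4 h 31.604503098077476
(72, -145) 4130 [  69.9 -145.2] [37.6 36.7] [  69.7 -145.4] 19.1 h 28.821398845555084
th -0.5193303894780418 t [-0.411  -0.9167] res [[0.3563745421306663, -1.3279435565423938], [-0.3563745421306521, 1.3279435565423796]]
deck O [ 0.5907 -0.2075  0.0852] yaw -17.197217303995412 mouth [ 0.5535 -0.2748  0.1123] hole [ 0.6031 -0.1865  0.1256]
pose [ 0.5475 -0.2739  0.1227] F tool [-1.0429  1.3088 -8.1892] t 13.1667 gap 0.1561368473410147
mouth in tool mm [-0.623  -0.6762 11.9695] slot dir in tool [ 0.0861 -0.9963 -0.    ] n in tool [ 0.0048  0.0004 -1.    ]
nominal in tool [-1.1458 -0.3285 11.0759]
[-0.7159  0.0478  2.1323  0.4347  0.5157  1.5211] torque tool [-0.4687 -0.5066 -0.6982]
bar top z -26.834753041197985 x -32.56521849978235 31.48112728781425 y [-8.0637  7.5781] 3844
((-0.5088844299316406, 0.7348241806030273), (17.86298370361328, 64.08702850341797), 86.09437561035156)
flange z 5.088292416460999 12757
rim centre [-1.4465  0.3247] r 47.69343721413404 32
flange plane slopes deg [2.0575 0.022 ]
```

View pics/w11.png

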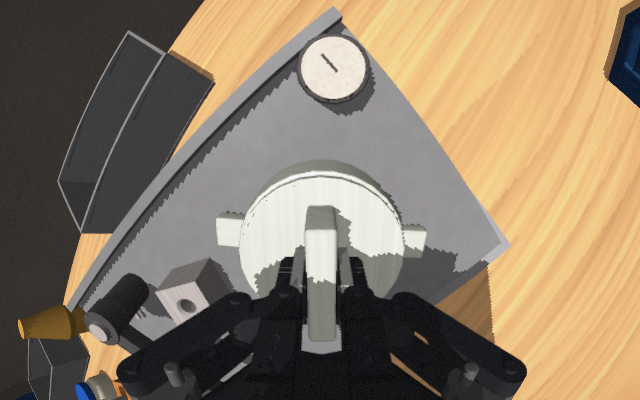

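Request:
move_arm(increments=[1,0,0,-1,0,0,0,1,0,0,0,0,0,0,0,0,0,0,0,0,0,0,0,0,0,0,0,0,0,0,0,0,0,0,0,0,0,0,0,0,0,0,0,0,0,0,0,0,0,0,0,0,0,0,0,0,0,0,0,0,0,0,0,0,0,0,0,0,0,0])

```text
time_s: 14.05
ee_pos: [0.5461, -0.2724, 0.1209]
tool_rot: [-0.056, 0.847, -0.464, 0.252]
contact_force: [-0.9, -0.2, -0.4]
finger_gap: 0.999
```

Request:
move_arm(increments=[0,0,0,-10,0,0,0,0,0,0,-15,0,0,0,0,0,0,-25,0,0,0,0,0,0,-30,0,0,0,0,0,0,-20,0,0,0,0,0,0,0,0,0,0,0,0,0,0,0,0,0,0,0,0,0,0,0,0,0,0,0,0,0,0,0,0,0,0,0,0,0,0])

```text
time_s: 14.88
ee_pos: [0.4979, -0.2579, 0.2057]
tool_rot: [-0.056, 0.847, -0.464, 0.251]
contact_force: [-0.1, -0.5, 0.1]
finger_gap: 1.003
```

Run:
```python
from h import *
import pickle
c=cap('wrist'); save(c,'w12.png'); pickle.dump(c,open('w12.pkl','wb')); print(c['s']['ee_pos'],c['s']['joint_pos'],c['s']['finger_gap'])
P=wcloud(c).reshape(-1,3); D=deckR(-16.3,30); O=np.array([.589,-.2067,.0845])
d=(P-O)@D*1000; d[:,1]+=75
rr=np.hypot(d[:,0],d[:,1]); b=d[(rr<45)&(d[:,2]>62)&(d[:,2]<85)]; print('bar h',np.median(b[:,2]),cv2.minAreaRect(b[:,:2].astype(np.float32)))
t=d[(rr<60)&(d[:,2]>36)&(d[:,2]<46)]; print('flange h',np.median(t[:,2]),cv2.minEnclosingCircle(t[:,:2].astype(np.float32)))
B=np.c_[t[:,:2],np.ones(len(t))];print('slopes',np.linalg.lstsq(B,t[:,2],rcond=None)[0])
```

```text
[ 0.4979 -0.2579  0.2057] [-0.7645 -0.1952  2.1872  0.361   0.7129  1.5866] 1.0026463724568633
bar h 71.44226684354254 ((0.28638458251953125, -0.7120437622070312), (14.316682815551758, 63.50736618041992), 50.0296630859375)
flange h 39.57930304032014 ((-0.2828141152858734, -0.26484858989715576), 46.31514358520508)
slopes [-0.0001  0.0006 39.572 ]
```

View pics/w12.png

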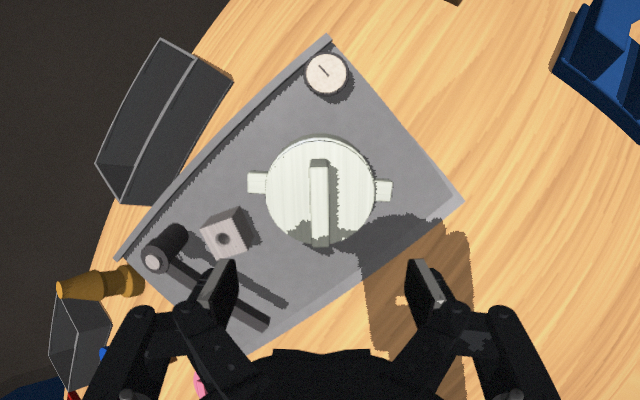

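Run:
```python
from h import *
import pickle
for nm,(r0,r1,c0,c1) in [('top',(130,170,285,330)),('scene',(225,285,295,360))]:
    c=pickle.load(open(nm+'.pkl','rb')); P=cloud(c)[r0:r1,c0:c1].reshape(-1,3)
    for lo,hi in [(.034,.046),(.09,.11)]:
        t=P[(P[:,2]>lo)&(P[:,2]<hi)]; print(nm,lo,len(t),np.median(t,0),cv2.minAreaRect((t[:,:2]*1000).astype(np.float32)))
c=pickle.load(open('top.pkl','rb'));P=cloud(c)
for n,(u,v) in dict(tub=(268,130),nozzle=(323,100),big=(230,179),pink=(324,196)).items(): print(n,P[v,u])
cv2.imwrite('pics/pinc.png',cv2.resize(c['color'][85:215,240:360],None,fx=4.5,fy=4.5,interpolation=2)[:,:,::-1])
```

```text
top 0.034 238 [0.665  0.1266 0.0401] ((669.4505615234375, 126.68124389648438), (50.56489181518555, 51.49832534790039), 51.42324447631836)
top 0.09 50 [0.6685 0.1271 0.0998] ((669.171630859375, 126.75652313232422), (19.234376907348633, 18.09355926513672), 55.65812301635742)
scene 0.034 432 [0.6762 0.1312 0.0389] ((671.596923828125, 128.23875427246094), (52.220420837402344, 51.68754577636719), 50.27076721191406)
scene 0.09 111 [0.6765 0.1278 0.0995] ((729.4732055664062, 110.507080078125), (20.831281661987305, 139.82464599609375), 71.98316192626953)
tub [0.7311 0.2359 0.0658]
nozzle [0.7815 0.077  0.1525]
big [0.5982 0.3505 0.0326]
pink [0.536  0.0816 0.055 ]
```

View pics/pinc.png

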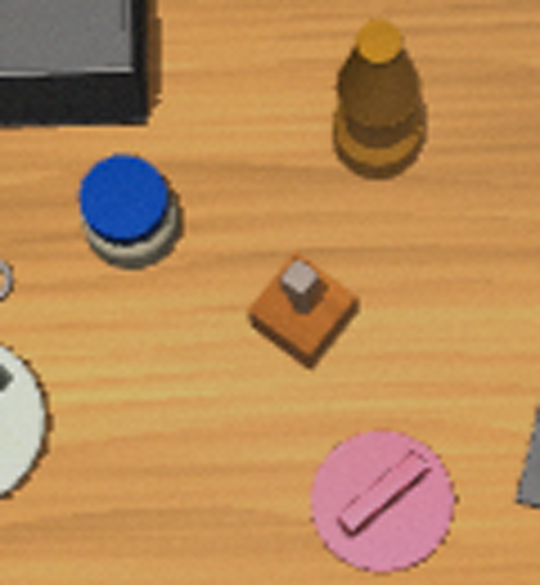

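Run:
```python
from h import *
p,r=pose(); print(p)
T=down(53); w=R.from_matrix(r.T@T).as_rotvec(); mid=r@R.from_rotvec(w/2).as_matrix()
p1,r1=plan(np.array([.53,-.07,.26]),mid,0,N=9,p=p,Rm=r,dec=(0,1))
plan(np.array([.669,.127,.17]),T,0,N=9,p=p1,Rm=r1,dec=(0,1))
```

```text
[ 0.4979 -0.258   0.2059]
0,-13,-16,-6,0.5,-1.9,-6,
0,-12,-18,-6,0.5,-1.9,-6,
0,-10,-19,-5,0.5,-1.9,-6,
0,-8,-20,-5,0.5,-1.9,-6,
0,-6,-21,-5,0.5,-1.9,-6,
0,-4,-21,-4,0.5,-1.9,-6,
0,-2,-22,-4,0.5,-1.9,-6,
0,1,-21,-4,0.5,-1.9,-6,
0,2,-22,-3,0.5,-1.9,-6
total rot [  4.1929 -16.9287 -53.7923] end [ 0.5298 -0.0699  0.2601] err 0.39931786776509887
0,11,-21,15,0.4,-1.9,-5.9,
0,14,-20,15,0.4,-1.9,-5.9,
0,17,-18,15,0.4,-1.9,-5.9,
0,19,-16,14,0.4,-1.9,-5.9,
0,21,-14,14,0.4,-1.9,-5.9,
0,23,-12,13,0.4,-1.9,-5.9,
0,24,-9,12,0.4,-1.9,-5.9,
0,25,-7,12,0.4,-1.9,-5.9,
0,26,-4,11,0.4,-1.9,-5.9
total rot [  3.9307 -17.0284 -53.4956] end [0.6688 0.1272 0.17  ] err 0.510861441588641
```

Request:
move_arm(increments=[0,-13,-16,-6,0.5,-1.9,-6,0,-12,-18,-6,0.5,-1.9,-6,0,-10,-19,-5,0.5,-1.9,-6,0,-8,-20,-5,0.5,-1.9,-6,0,-6,-21,-5,0.5,-1.9,-6,0,-4,-21,-4,0.5,-1.9,-6,0,-2,-22,-4,0.5,-1.9,-6,0,1,-21,-4,0.5,-1.9,-6,0,2,-22,-3,0.5,-1.9,-6,0,11,-21,15,0.4,-1.9,-6])

```text
time_s: 15.77
ee_pos: [0.5461, -0.0481, 0.2547]
tool_rot: [-0.028, 0.99, 0.048, 0.13]
contact_force: [0.9, -1.1, 1.2]
finger_gap: 1.0
```

Request:
move_arm(increments=[0,14,-20,15,0.4,-1.9,-6,0,17,-18,15,0.4,-1.9,-6,0,19,-16,14,0.4,-1.9,-6,0,21,-14,14,0.4,-1.9,-6,0,23,-12,13,0.4,-1.9,-6,0,24,-9,12,0.4,-1.9,-6,0,25,-7,12,0.4,-1.9,-6,0,26,-4,11,0.4,-1.9,-6,0,0,0,0,0,0,0,0,0,0,0,0,0,0])

```text
time_s: 16.6
ee_pos: [0.6673, 0.1289, 0.1677]
tool_rot: [0.004, 0.893, 0.45, -0.002]
contact_force: [-0.1, -0.1, -0.3]
finger_gap: 1.001
```

```bash
cat > pinm.py <<'E'
from h import *
def pinm(c):
    print(c['s']['ee_pos'],c['s']['time_s'],c['s']['finger_gap'],c['s']['joint_pos']);print(q2R(c['s']['tool_rot']))
    P=wcloud(c).reshape(-1,3); z=P[:,2]; nr=np.linalg.norm(P[:,:2]-[.669,.127],axis=1)
    print('bench',np.median(z[np.abs(z)<.01]))
    t=P[(nr<.03)&(z>.094)&(z<.107)]; print('head',len(t),np.median(t,0),cv2.minAreaRect((t[:,:2]*1000).astype(np.float32)))
    t=P[(nr<.05)&(z>.034)&(z<.045)]; print('block',len(t),cv2.minAreaRect((t[:,:2]*1000).astype(np.float32)))
E
python3 - <<'E'
from pinm import *
for i in range(4): ctrl.capture('top')
c=cap('wrist'); save(c,'w13.png'); pinm(c)
E
```

```text
[0.6677 0.1265 0.1719] 16.8 0.9977544232838816 [ 0.0415  0.3438  1.616  -0.0096  1.1772  0.6851]
[[ 0.5971  0.8021  0.0049]
 [ 0.8021 -0.5971 -0.0086]
 [-0.004   0.0091 -1.    ]]
bench -0.0009337529453183613
head 582 [0.6708 0.129  0.0997] ((670.47216796875, 128.23304748535156), (18.755550384521484, 17.207754135131836), 52.9745979309082)
block 2206 ((670.3126220703125, 127.98135375976562), (50.2774543762207, 50.282039642333984), 51.54806900024414)
```

View pics/w13.png

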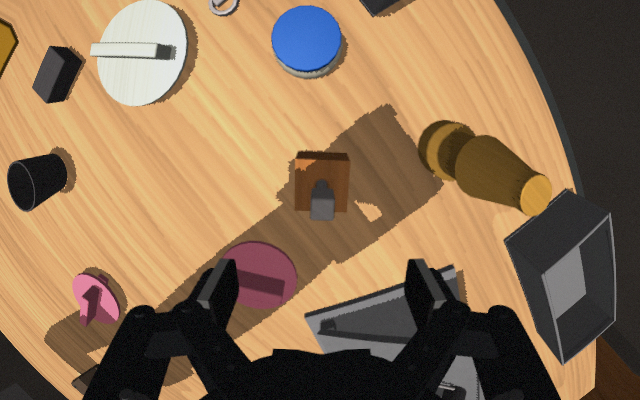

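Run:
```python
from h import *
plan(np.array([.6702,.1278,.076]),down(52.3),0,N=6)
```

```text
0,0.5,0,16,0.09,0.03,0.17,
0,0.5,0.1,16,0.09,0.03,0.17,
0,0.5,0.1,16,0.09,0.03,0.17,
0,0.4,0.1,16.1,0.09,0.03,0.17,
0,0.4,0.1,16,0.09,0.03,0.17,
0,0.5,0.2,16.1,0.09,0.03,0.17
total rot [0.5462 0.2055 1.0298] end [0.6702 0.1278 0.076 ] err 0.027974886185584236
```

Request:
move_arm(increments=[0,0.5,0,16,0.09,0.03,0.17,0,0.5,0.1,16,0.09,0.03,0.17,0,0.5,0.1,16,0.09,0.03,0.17,0,0.5,0.1,16,0.09,0.03,0.17,0,0.4,0.1,16,0.09,0.03,0.17,0,0.4,0.1,10,0.09,0.03,0.17,0,0,0,6,0,0,0,0,0,0,0,0,0,0,0,0,0,0,0,0,0,0,0,0,0,0,0,0])

```text
time_s: 17.68
ee_pos: [0.6709, 0.1291, 0.0761]
tool_rot: [0.0, 0.897, 0.442, 0.0]
contact_force: [-0.4, 0.3, -0.1]
finger_gap: 1.0
```

Run:
```python
from pinm import *
c=cap('wrist'); save(c,'w14.png'); pinm(c)
```

```text
[0.6709 0.1291 0.0761] 17.6833 0.9998082752399361 [ 0.042   0.4569  1.6547 -0.0005  1.0298  0.698 ]
[[ 0.6098  0.7926  0.0002]
 [ 0.7926 -0.6098 -0.0004]
 [-0.0002  0.0004 -1.    ]]
bench -0.001017438935711254
head 1343 [0.6712 0.1299 0.0996] ((670.4760131835938, 128.52015686035156), (19.083457946777344, 18.03800392150879), 50.706809997558594)
block 4703 ((670.1621704101562, 128.14065551757812), (51.243656158447266, 50.38113021850586), 50.46745681762695)
```

View pics/w14.png

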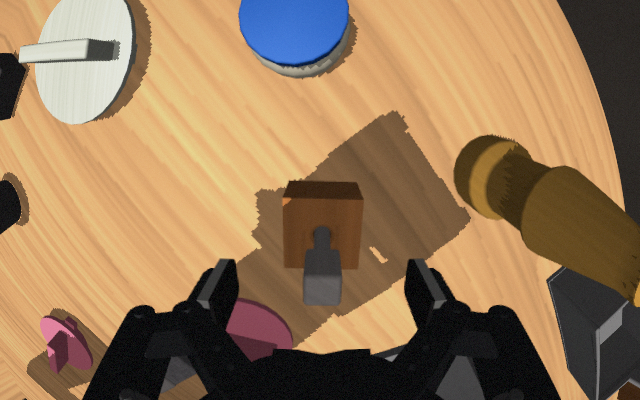

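Request:
move_arm(increments=[1,0,0,0,0,0,0,1,0,0,0,0,0,0,1,0,0,0,0,0,0,1,0,0,0,0,0,0,1,0,0,0,0,0,0,1,0,0,0,0,0,0,1,0,0,0,0,0,0,1,0,0,0,0,0,0,1,0,0,0,0,0,0,1,0,0,0,0,0,0])

```text
time_s: 18.57
ee_pos: [0.6703, 0.1289, 0.0754]
tool_rot: [0.0, 0.897, 0.442, -0.001]
contact_force: [0.5, 0.1, 1.1]
finger_gap: 0.196
```

Request:
move_arm(increments=[1,0,0,-8,0,0,0,1,0,0,-10,0,0,0,1,0,0,-15,0,0,0,1,0,0,-20,0,0,0,1,0,0,-25,0,0,0,1,0,0,-25,0,0,0,1,0,0,-20,0,0,0,1,0,0,0,0,0,0,1,0,0,0,0,0,0,1,0,0,0,0,0,0])

```text
time_s: 19.4
ee_pos: [0.6694, 0.129, 0.1972]
tool_rot: [-0.001, 0.897, 0.442, -0.002]
contact_force: [0.5, 0.2, -2.0]
finger_gap: 0.197
```

Run:
```python
from h import *
c=cap('wrist'); save(c,'w15.png'); print(c['s']['ee_pos'],c['s']['finger_gap'],c['s']['contact_force'])
c=cap('scene'); cv2.imwrite('pics/s15.png',cv2.resize(c['color'][120:300,230:430],None,fx=4,fy=3.3,interpolation=2)[:580,:,::-1])
```

```text
[0.6694 0.129  0.1972] 0.1973242544396345 [ 0.4783  0.2055 -1.9559]
```

View pics/w15.png

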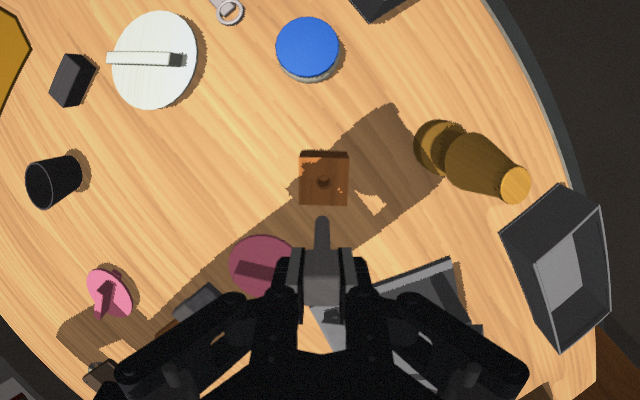

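View pics/s15.png

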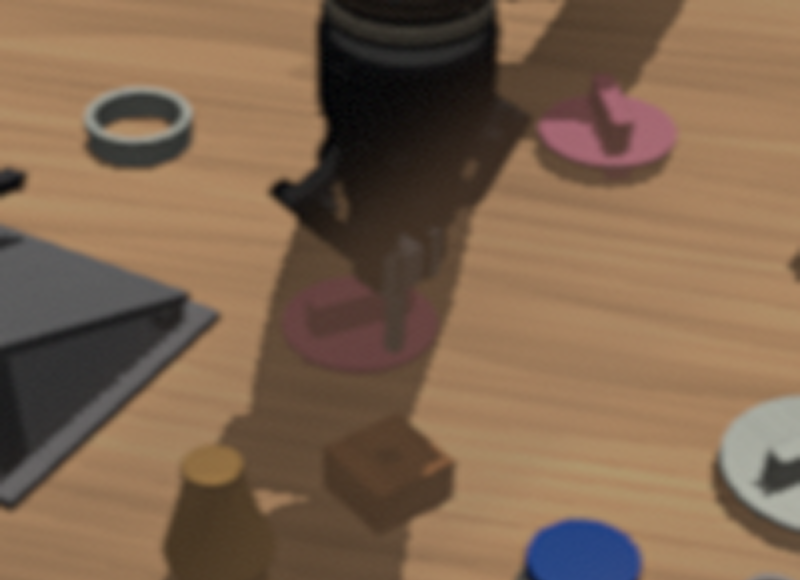

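```bash
cat > pinin.py <<'E'
from h import *
def pinin(c):
    M=np.array(c['mount']); r=wrays(c); P=(r/r[...,2:]*c['depth'][...,None])@M[:3,:3].T+M[:3,3]; Pt=P*1000
    x,y,z=Pt[...,0],Pt[...,1],Pt[...,2]
    k=(np.hypot(x,y)<14)&(z>8)&(z<75)
    print('shank n',k.sum(),'zmax',np.percentile(z[k],[1,98,100]))
    for a in range(10,65,10):
        q=k&(z>a-5)&(z<a+5); print(a,q.sum(),'x max',np.percentile(x[q],98) if q.any() else None,'y mid',(np.percentile(y[q],2)+np.percentile(y[q],98))/2 if q.any() else None, np.percentile(y[q],[2,98]) if q.any() else None)
    k=(np.abs(x)<13)&(np.abs(y)<9)&(z>-36)&(z<-18); q=np.stack([x[k],y[k]],1).astype(np.float32); print('head top z',np.median(z[k]),cv2.minAreaRect(q) if k.any() else None)
E
python3 - <<'E'
from pinin import *
c=cap('wrist'); pinin(c); import pickle; pickle.dump(c,open('w15.pkl','wb'))
E
```

```text
shank n 518 zmax [10.0715 57.3279 59.0835]
10 65 x max 4.439832482281419 y mid -0.5598824683012904 [-4.5324  3.4127]
20 126 x max 4.261562560682316 y mid -0.5541806212680327 [-5.2554  4.147 ]
30 108 x max 4.4545260201579335 y mid -0.24997737952584043 [-4.8878  4.3878]
40 107 x max 4.597307448311829 y mid -0.26294553472354076 [-5.1527  4.6268]
50 85 x max 4.499835095104304 y mid 0.005494439936154283 [-4.8775  4.8885]
60 27 x max 4.2066835996359595 y mid -0.257157201870458 [-4.7918  4.2775]
head top z -24.398843848273177 ((0.817169189453125, -0.012528419494628906), (23.577388763427734, 17.934112548828125), 0.15649841725826263)
```

```bash
cat >> h.py <<'E'
DK=deckR(-16.3,30); OK=np.array([.589,-.2067,.0848])
def pinTCP(x,y,z,ang=30,off=(-.5,-.3,59.5)):
    Rt=toolR(DK,ang); foot=OK+DK@(np.array([x,y,z])/1000); return foot-Rt@(np.array(off)/1000),Rt
E
python3 - <<'E'
from h import *
t,T=pinTCP(-5,92,110); print(t)
plan(t,T,1,N=11,dec=(0,1))
E
```

```text
[ 0.5298 -0.0935  0.2294]
1,-24,2,-3,-2.1,1.8,3.4,
1,-23,4,-4,-2.1,1.8,3.4,
1,-23,5,-4,-2.1,1.8,3.4,
1,-23,7,-5,-2.1,1.8,3.4,
1,-22,8,-5,-2.1,1.8,3.4,
1,-21,10,-5,-2.1,1.8,3.4,
1,-20,11,-6,-2.1,1.8,3.4,
1,-20,13,-6,-2.1,1.8,3.4,
1,-19,14,-6,-2.1,1.8,3.4,
1,-17,16,-6,-2.1,1.8,3.4,
1,-17,16,-5,-2.1,1.8,3.4
total rot [-23.3629  20.226   37.8269] end [ 0.5296 -0.0935  0.2287] err 0.6564705423726974
```

Request:
move_arm(increments=[1,-24,2,-3,-2.1,1.8,3.4,1,-23,4,-4,-2.1,1.8,3.4,1,-23,5,-4,-2.1,1.8,3.4,1,-23,7,-5,-2.1,1.8,3.4,1,-22,8,-5,-2.1,1.8,3.4,1,-21,10,-5,-2.1,1.8,3.4,1,-20,11,-6,-2.1,1.8,3.4,1,-20,13,-6,-2.1,1.8,3.4,1,-19,14,-6,-2.1,1.8,3.4,1,-17,16,-6,-2.1,1.8,3.4])

```text
time_s: 20.38
ee_pos: [0.542, -0.0739, 0.2272]
tool_rot: [0.093, 0.961, 0.149, 0.215]
contact_force: [0.4, -0.0, -1.4]
finger_gap: 0.199
```

Run:
```python
from pinin import *
for i in range(6): ctrl.capture('top')
c=cap('wrist'); save(c,'w16.png'); print(c['s']['ee_pos'],c['s']['time_s'],c['s']['joint_pos'],c['s']['joint_vel'])
t,T=pinTCP(-5,88,36)
plan(t,T,1,N=7,dec=(1,2))
P=wcloud(c).reshape(-1,3); d=(P-OK)@DK*1000
k=(d[:,2]>48)&(d[:,2]<60)&(np.abs(d[:,0])<75)&(d[:,1]>30)&(d[:,1]<110)&(d[:,0]<50); print('arm',k.sum(),np.median(d[k],0),cv2.minAreaRect(d[k][:,:2].astype(np.float32)))
k=(d[:,2]>28)&(d[:,2]<36)&(np.hypot(d[:,0]-25,d[:,1]-24)<30); print('boss',k.sum(),np.median(d[k],0),cv2.minAreaRect(d[k][:,:2].astype(np.float32)))
k=(np.abs(d[:,2])<5)&(np.abs(d[:,0])<80)&(np.abs(d[:,1])<150); print('deck h',np.median(d[k,2]))
```

```text
[ 0.5439 -0.073   0.2284] 20.6833 [-0.3365 -0.238   2.1678  0.0581  0.7412  0.89  ] [ 0.0084  0.0083 -0.0122  0.0009 -0.0018  0.0002]
1,-2.6,3.2,9.9,-0.33,0.29,0.56,
1,-2.7,3.2,9.9,-0.33,0.29,0.56,
1,-2.7,3.1,9.9,-0.33,0.29,0.56,
1,-2.7,3.1,9.9,-0.33,0.29,0.56,
1,-2.7,3.1,9.9,-0.33,0.29,0.56,
1,-2.7,3.1,9.8,-0.33,0.29,0.56,
1,-2.8,3,9.9,-0.33,0.29,0.56
total rot [-2.3034  1.9961  3.89  ] end [ 0.5642 -0.1078  0.1653] err 0.04571519792985006
arm 1589 [12.0334 71.0312 55.3868] ((8.544914245605469, 68.90119934082031), (91.21903991699219, 22.180898666381836), 15.681593894958496)
boss 1125 [24.991  24.9102 31.3007] ((24.358158111572266, 23.727638244628906), (37.803104400634766, 36.76091766357422), 68.74815368652344)
deck h -0.5649348926366125
```

View pics/w16.png

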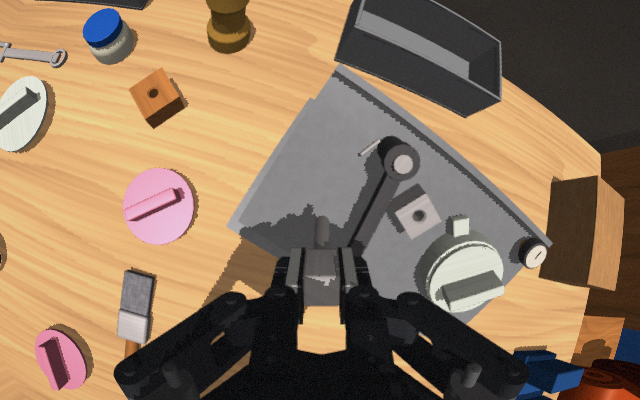

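Request:
move_arm(increments=[1,-2.6,3.2,10,-0.33,0.29,0.56,1,-2.7,3.2,10,-0.33,0.29,0.56,1,-2.7,3.1,10,-0.33,0.29,0.56,1,-2.7,3.1,10,-0.33,0.29,0.56,1,-2.7,3.1,10,-0.33,0.29,0.56,1,-2.7,3.1,10,-0.33,0.29,0.56,1,-2.8,3,9,-0.33,0.29,0.56,1,0,0,0,0,0,0,1,0,0,0,0,0,0,1,0,0,0,0,0,0])

```text
time_s: 21.57
ee_pos: [0.5642, -0.1079, 0.1662]
tool_rot: [0.102, 0.959, 0.115, 0.239]
contact_force: [-0.0, 0.0, -0.5]
finger_gap: 0.195
```

```bash
cat > st.py <<'E'
from pinin import *
def st(c,off=(-.5,-.3,59.5)):
    p=np.array(c['s']['ee_pos']);Rt=q2R(c['s']['tool_rot'])
    print('t',c['s']['time_s'],'foot deck mm',DK.T@(p+Rt@np.array(off)/1000-OK)*1000,'axis',DK.T@Rt[:,2],'tool x ang',np.degrees(np.arctan2(*(DK.T@Rt[:,0])[[1,0]])),'Fdeck',DK.T@c['s']['contact_force'])
    P=wcloud(c).reshape(-1,3); d=(P-OK)@DK*1000
    k=(d[:,2]>28)&(d[:,2]<35)&(np.hypot(d[:,0]-25,d[:,1]-24)<30); print('boss',k.sum(),np.median(d[k],0),cv2.minAreaRect(d[k][:,:2].astype(np.float32)) if k.any() else '')
    a=np.hypot(d[:,0]-60,d[:,1]-80); k=(d[:,2]>52)&(d[:,2]<58.5)&(a>30)&(a<135)
    v=d[k]; az=np.degrees(np.arctan2(v[:,1]-80,v[:,0]-60)); az=(az+360)%360
    k2=(az>170)&(az<275); print('arm az med',np.median(az[k2])-360 if k2.any() else None,k2.sum(), 'keeper rad',np.radians(np.median(az[k2])-191.5) if k2.any() else None)
E
python3 - <<'E'
from st import *
c=cap('wrist'); save(c,'w17.png'); st(c); pinin(c)
E
```

```text
t 21.5667 foot deck mm [-4.3983 87.9073 36.7457] axis [ 0.0017  0.0001 -1.    ] tool x ang 29.972874902626007 Fdeck [-0.3011 -0.0018 -0.4449]
boss 1883 [25.2445 25.2151 31.289 ] ((24.704511642456055, 23.969547271728516), (38.054893493652344, 36.51224136352539), 69.0706558227539)
arm az med -169.11972262446596 1425 keeper rad -0.010816200246031448
shank n 563 zmax [ 9.8498 57.1123 59.2062]
10 72 x max 3.4901714313314893 y mid -0.7614095335548046 [-4.8981  3.3753]
20 121 x max 3.487837968592075 y mid -0.9179236852005546 [-5.6149  3.779 ]
30 110 x max 3.4917786741100594 y mid -0.6129874962892972 [-5.2307  4.0048]
40 124 x max 3.5045137053142015 y mid 3.982208959219946 [-5.4583 13.4228]
50 108 x max 3.582214633169368 y mid 4.3007705968081495 [-5.0521 13.6536]
60 28 x max 3.532499732357613 y mid -0.6024692400228708 [-5.149   3.9441]
head top z -24.672973804127793 ((-0.1984119415283203, -0.009322166442871094), (22.683317184448242, 17.944751739501953), 0.018286816775798798)
```

View pics/w17.png

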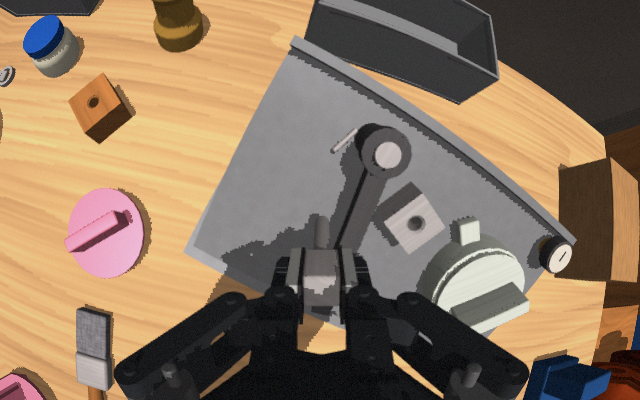

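Run:
```python
from h import *
off=(-1.5,-.5,59.5); p,r=pose(); foot=DK.T@(p+r@np.array(off)/1000-OK)*1000; print(foot)
a0=np.degrees(np.arctan2(foot[1]-80,foot[0]-60)); r0=np.hypot(foot[1]-80,foot[0]-60); end=np.array([24.7,23.9]); a1=np.degrees(np.arctan2(end[1]-80,end[0]-60))+360; r1=np.hypot(*(end-[60,80])); print(a0,a1,r0,r1)
N=19; cur=foot[:2].copy(); ex=np.array([np.cos(np.pi/6),np.sin(np.pi/6)]); ey=np.array([ex[1],-ex[0]])
for i in range(1,N+1):
    a=np.radians(a0+(a1-a0)*i/N); rr=r0+(r1-r0)*i/N; t=np.array([60+rr*np.cos(a),80+rr*np.sin(a)]); d=t-cur
    dx,dy=round(float(d@ex),1),round(float(d@ey),1); cur=cur+dx*ex+dy*ey; print(f'1,{dx},{dy},0,0,0,0,')
print(cur)
```

```text
[-5.0383 87.5028 37.0194]
173.4194926511584 237.82052172387642 65.4695821486059 66.28197341660854
1,-2.3,3.2,0,0,0,0,
1,-2.0,3.2,0,0,0,0,
1,-1.9,3.4,0,0,0,0,
1,-1.6,3.5,0,0,0,0,
1,-1.5,3.6,0,0,0,0,
1,-1.2,3.7,0,0,0,0,
1,-1.0,3.8,0,0,0,0,
1,-0.8,3.8,0,0,0,0,
1,-0.6,3.8,0,0,0,0,
1,-0.4,3.9,0,0,0,0,
1,-0.1,3.9,0,0,0,0,
1,0.2,3.9,0,0,0,0,
1,0.3,3.9,0,0,0,0,
1,0.6,3.9,0,0,0,0,
1,0.8,3.8,0,0,0,0,
1,1.0,3.8,0,0,0,0,
1,1.3,3.7,0,0,0,0,
1,1.5,3.6,0,0,0,0,
1,1.7,3.6,0,0,0,0,
[24.7656 23.881 ]
```

Request:
move_arm(increments=[1,-2.3,3.2,0,0,0,0,1,-2,3.2,0,0,0,0,1,-1.9,3.4,0,0,0,0,1,-1.6,3.5,0,0,0,0,1,-1.5,3.6,0,0,0,0,1,-1.2,3.7,0,0,0,0,1,-1,3.8,0,0,0,0,1,-0.8,3.8,0,0,0,0,1,-0.6,3.8,0,0,0,0,1,-0.4,3.9,0,0,0,0])

```text
time_s: 22.45
ee_pos: [0.5581, -0.1462, 0.1687]
tool_rot: [0.102, 0.959, 0.114, 0.238]
contact_force: [1.2, 3.4, -1.0]
finger_gap: 0.195
```

Run:
```python
from st import *
c=cap('wrist'); save(c,'w18.png'); st(c,(-1.5,-.5,59.5)); pinin(c)
```

```text
t 22.45 foot deck mm [ 0.077  49.0394 36.4828] axis [ 0.0004 -0.     -1.    ] tool x ang 29.905116119597245 Fdeck [-0.3436  3.5746 -1.0035]
boss 2002 [27.1502 22.7439 31.2946] ((24.736352920532227, 23.509084701538086), (37.11325454711914, 36.48906707763672), 68.75576782226562)
arm az med -142.91038889781498 1659 keeper rad 0.44662296803802365
shank n 929 zmax [10.1823 55.589  58.2687]
10 71 x max 3.626160231825231 y mid -0.9305475728301482 [-4.8919  3.0308]
20 123 x max 3.6621087771137812 y mid -0.8979238661177569 [-5.6109  3.815 ]
30 119 x max 3.5911405838431247 y mid -0.6250875776502594 [-5.2532  4.003 ]
40 512 x max 12.249452941983547 y mid 4.179560951696745 [-4.8038 13.1629]
50 82 x max 3.772049192062708 y mid -0.9819169066628419 [-5.6742  3.7104]
60 22 x max 3.4825505991661356 y mid -1.160613724247956 [-5.5319  3.2107]
head top z -24.66281596326832 ((0.017004966735839844, -0.004253387451171875), (22.80666732788086, 17.97994613647461), 0.031363800168037415)
```

View pics/w18.png

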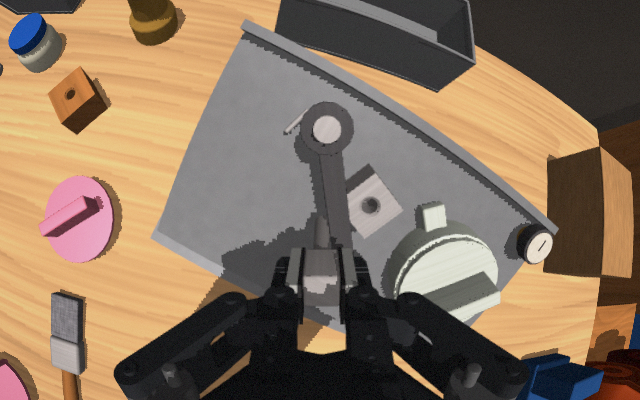

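Request:
move_arm(increments=[1,-0.1,3.9,0,0,0,0,1,0.2,3.9,0,0,0,0,1,0.3,3.9,0,0,0,0,1,0.6,3.9,0,0,0,0,1,0.8,3.8,0,0,0,0,1,1,3.8,0,0,0,0,1,1.3,3.7,0,0,0,0,1,1.5,3.6,0,0,0,0,1,1.7,3.6,0,0,0,0,1,0,0,0,0,0,0])

```text
time_s: 23.33
ee_pos: [0.5706, -0.1772, 0.1807]
tool_rot: [0.102, 0.959, 0.114, 0.238]
contact_force: [-1.3, 2.1, -1.1]
finger_gap: 0.199
```

Run:
```python
from st import *
for i in range(4): ctrl.capture('top')
c=cap('wrist'); save(c,'w19.png'); st(c,(-1.5,-.9,59.5)); pinin(c)
cv2.imwrite('pics/w19c.png',cv2.resize(c['color'][80:300,220:480],None,fx=3,fy=2.7*1.0,interpolation=2)[:,:,::-1])
```

```text
t 23.5333 foot deck mm [23.027  23.568  36.5319] axis [ 0.0005 -0.0006 -1.    ] tool x ang 29.929742901067574 Fdeck [-3.2861  1.7032  0.3343]
boss 823 [19.2401 31.8303 31.3789] ((24.707115173339844, 23.575801849365234), (36.78397750854492, 37.07909393310547), 69.4158706665039)
arm az med -112.39917192245855 2790 keeper rad 0.979144163048379
shank n 1134 zmax [10.8092 65.8646 74.0059]
10 67 x max 3.3358012975524147 y mid -0.9185643022368613 [-4.8966  3.0595]
20 120 x max 3.479350516447527 y mid -0.94657271090548 [-5.6183  3.7251]
30 114 x max 3.5704801309228547 y mid -0.6365338109237495 [-5.2824  4.0094]
40 564 x max 13.121211414729363 y mid 4.241285804837687 [-4.8101 13.2927]
50 41 x max 3.465662876960049 y mid -2.9949487134524913 [-5.7104 -0.2795]
60 162 x max 7.627218094653093 y mid -9.084031468221283 [-13.7399  -4.4282]
head top z -24.66638405142257 ((-0.2091531753540039, -0.0057468414306640625), (17.98460578918457, 23.36995506286621), 89.9645004272461)
```

View pics/w19c.png

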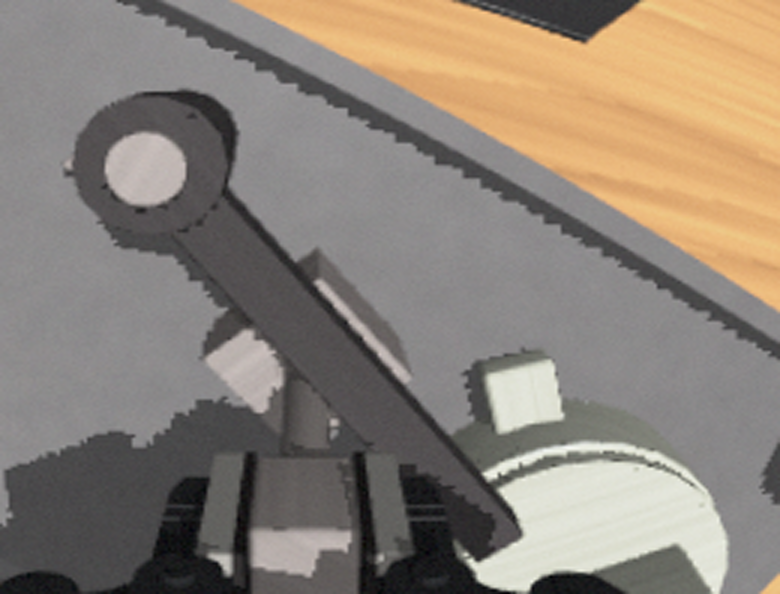

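Request:
move_arm(increments=[1,0.8,0.4,0,0,0,0,1,0.7,0.4,0,0,0,0,1,0,0,0,0,0,0,1,0,0,0,0,0,0,1,0,0,0,0,0,0,1,0,0,0,0,0,0,1,0,0,0,0,0,0,1,0,0,0,0,0,0,1,0,0,0,0,0,0,1,0,0,0,0,0,0])

```text
time_s: 24.42
ee_pos: [0.5718, -0.1769, 0.1814]
tool_rot: [0.102, 0.959, 0.114, 0.239]
contact_force: [-3.0, 0.5, -3.2]
finger_gap: 0.192
```

Run:
```python
from st import *
c=cap('wrist'); save(c,'w20.png'); st(c,(-1.5,-.9,59.5))
c=cap('scene'); cv2.imwrite('pics/s20.png',cv2.resize(c['color'][130:260,100:290],None,fx=4,fy=4,interpolation=2)[:,:,::-1])
```

```text
t 24.4167 foot deck mm [25.0779 23.7855 36.5664] axis [ 0.0012 -0.0003 -1.    ] tool x ang 29.91561272505119 Fdeck [-4.1738 -0.3491 -1.2733]
boss 778 [18.0939 32.8432 31.3489] ((24.646133422851562, 23.915630340576172), (36.97331619262695, 37.07980728149414), 69.22730255126953)
arm az med -110.99165193246867 2829 keeper rad 1.0037100211613401
```

View pics/s20.png

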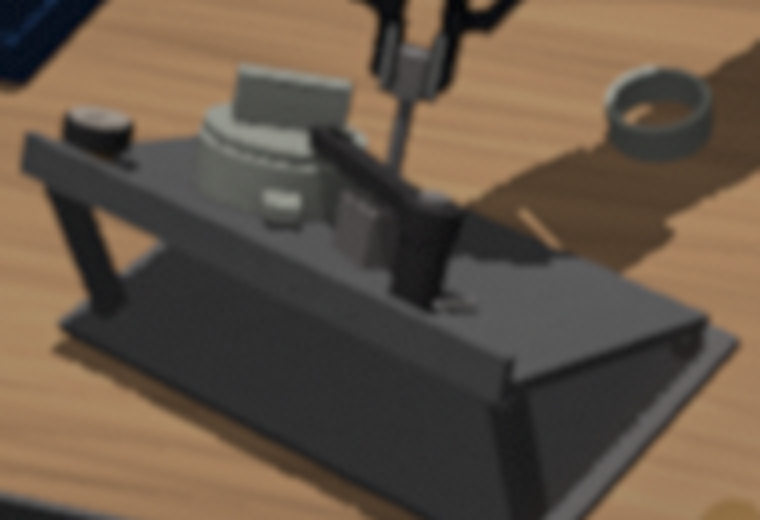

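Request:
move_arm(increments=[1,-0.2,-0.1,1,0,0,0,1,0,0,1,0,0,0,1,0,0,1,0,0,0,1,0,0,1,0,0,0,1,0,0,1,0,0,0,1,0,0,1,0,0,0,1,0,0,1,0,0,0,1,0,0,1,0,0,0,1,0,0,1,0,0,0,1,0,0,0,0,0,0])

```text
time_s: 25.35
ee_pos: [0.576, -0.1782, 0.1734]
tool_rot: [0.102, 0.959, 0.114, 0.239]
contact_force: [-2.8, 3.3, -1.8]
finger_gap: 0.195
```

Run:
```python
from st import *
c=cap('wrist'); save(c,'w21.png'); st(c,(-1.5,-.9,59.5)); pinin(c)
```

```text
t 25.35 foot deck mm [24.9277 23.7748 27.4546] axis [ 0.0013 -0.0003 -1.    ] tool x ang 29.903850284619683 Fdeck [-4.0367  2.327   0.3021]
boss 839 [18.1497 32.5996 31.3439] ((24.797616958618164, 23.568706512451172), (37.04167938232422, 37.0013427734375), 68.92339324951172)
arm az med -110.77330314050931 2911 keeper rad 1.007520926498783
shank n 1089 zmax [10.6787 56.7165 68.8343]
10 67 x max 3.408754466179676 y mid -0.6324589544046415 [-4.7077  3.4428]
20 122 x max 3.311251169514536 y mid -0.8975628374860412 [-5.617   3.8219]
30 610 x max 13.122221647687745 y mid 4.309114231929417 [-4.6143 13.2325]
40 46 x max 3.4997473054635297 y mid -2.8927430497258544 [-5.478  -0.3074]
50 53 x max 6.044705642531366 y mid -8.464021220763176 [-13.3484  -3.5796]
60 187 x max 6.772283921585897 y mid -9.95893187986636 [-13.3871  -6.5307]
head top z -24.629557950331087 ((0.027739524841308594, -0.023176193237304688), (23.142236709594727, 17.960098266601562), 0.19518251717090607)
```

Request:
move_arm(increments=[1,0,0,2.2,0,0,0,1,0,0,2.2,0,0,0,1,0,0,2.2,0,0,0,1,0,0,2.2,0,0,0,1,0,0,2.2,0,0,0,1,0,0,2.2,0,0,0,1,0,0,2.2,0,0,0,1,0,0,2.2,0,0,0,1,0,0,2.2,0,0,0,1,0,0,2.2,0,0,0])

```text
time_s: 26.23
ee_pos: [0.5868, -0.1814, 0.1545]
tool_rot: [0.102, 0.959, 0.114, 0.239]
contact_force: [-2.6, 2.6, -0.7]
finger_gap: 0.199
```

Run:
```python
from st import *
for i in range(3): ctrl.capture('top')
c=cap('wrist'); save(c,'w22.png'); st(c,(-1.5,-.9,59.5)); pinin(c)
```

```text
t 26.3833 foot deck mm [24.5875 23.8818  5.2353] axis [ 0.0007 -0.0001 -1.    ] tool x ang 29.899905117314674 Fdeck [-3.286   1.9943 -2.5306]
boss 823 [20.8076 33.9809 31.2545] ((24.760122299194336, 23.840656280517578), (36.64655685424805, 36.966758728027344), 68.2030258178711)
arm az med -110.04450028803979 2503 keeper rad 1.0202409358723026
shank n 736 zmax [ 8.193  34.7143 42.0919]
10 440 x max 13.588844610575839 y mid 3.748807461997287 [-4.1973 11.6949]
20 49 x max 3.1922925803203275 y mid -3.303054755789129 [-5.7029 -0.9032]
30 235 x max 6.623632690834464 y mid -9.032953473501712 [-13.4278  -4.6381]
40 12 x max -0.36313596191261355 y mid -7.152139497743619 [-8.2433 -6.061 ]
50 0 x max None y mid None None
60 0 x max None y mid None None
head top z -24.674061664076568 ((0.2414712905883789, -0.014763832092285156), (17.95762825012207, 22.92378807067871), 89.98709869384766)
```

View pics/w22.png

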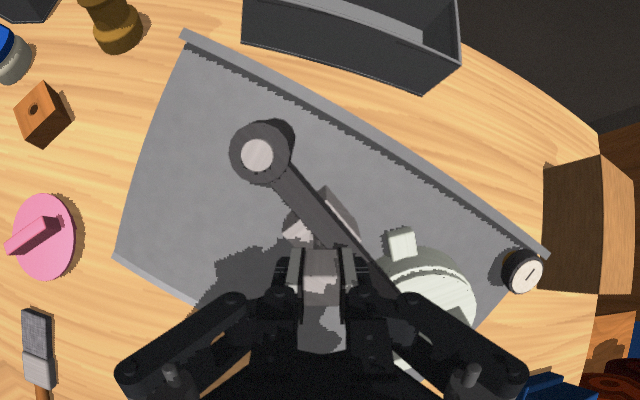

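Request:
move_arm(increments=[1,0,0,0.7,0,0,0,1,0,0,0.5,0,0,0,1,0,0,0,0,0,0,0,0,0,0,0,0,0,0,0,0,0,0,0,0,0,0,0,0,0,0,0,0,0,0,0,0,0,0,0,0,0,0,0,0,0,0,0,0,0,0,0,0,0,0,0,0,0,0,0])

```text
time_s: 27.27
ee_pos: [0.5874, -0.1817, 0.1539]
tool_rot: [0.102, 0.959, 0.114, 0.239]
contact_force: [-0.6, -0.5, 0.9]
finger_gap: 0.999
```

Run:
```python
from st import *
c=cap('wrist'); save(c,'w23.png'); print(c['s']['finger_gap']); st(c,(-1.5,-.9,59.5))
```

```text
0.9985251783638239
t 27.2667 foot deck mm [25.5614 23.5425  4.6056] axis [ 0.0024 -0.0007 -1.    ] tool x ang 29.913774798630936 Fdeck [ 0.075  -0.6562  0.9585]
boss 1008 [22.7475 31.0972 31.3223] ((24.59829330444336, 23.82124137878418), (36.53559875488281, 37.317955017089844), 67.99835968017578)
arm az med -113.78847829355655 3776 keeper rad 0.9548961925537847
```

View pics/w23.png

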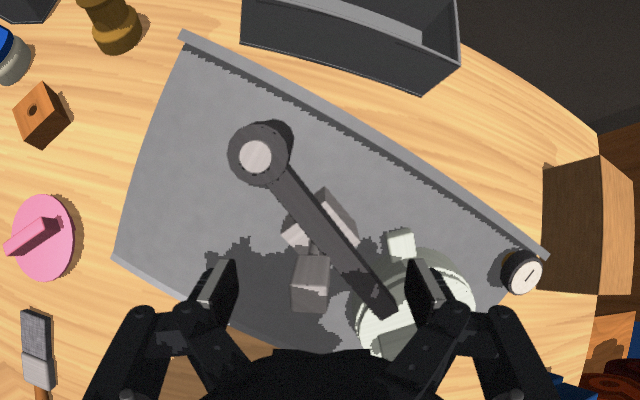

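Request:
move_arm(increments=[0,0,0,-10,0,0,0,0,0,0,-15,0,0,0,0,0,0,-20,0,0,0,0,0,0,-25,0,0,0,0,0,0,-25,0,0,0,0,0,0,-15,0,0,0,0,0,0,0,0,0,0,0,0,0,0,0,0,0,0,0,0,0,0,0,0,0,0,0,0,0,0,0])

```text
time_s: 28.15
ee_pos: [0.5339, -0.1657, 0.247]
tool_rot: [0.101, 0.959, 0.114, 0.238]
contact_force: [0.4, -0.2, 0.2]
finger_gap: 0.998
```

Run:
```python
from st import *
for i in range(3): ctrl.capture('top')
c=cap('wrist'); save(c,'w24.png'); print(c['s']['ee_pos'],c['s']['time_s'],c['s']['contact_force']); st(c)
P=wcloud(c).reshape(-1,3); d=(P-OK)@DK*1000
k=(np.hypot(d[:,0]-25,d[:,1]-24)<25)&(d[:,2]>80)&(d[:,2]<120); t=d[k]; print('pin head top h',np.median(t[:,2]),len(t),cv2.minAreaRect(t[:,:2].astype(np.float32)))
e=d.copy(); e[:,1]+=75; rr=np.hypot(e[:,0],e[:,1]); b=e[(rr<45)&(e[:,2]>64)&(e[:,2]<80)]; print('cap bar h',np.median(b[:,2]),cv2.minAreaRect(b[:,:2].astype(np.float32)))
t=e[(rr<60)&(e[:,2]>36)&(e[:,2]<44)]; print('flange h',np.median(t[:,2]),cv2.minEnclosingCircle(t[:,:2].astype(np.float32)))
c=cap('scene'); cv2.imwrite('pics/s24.png',cv2.resize(c['color'][130:260,100:290],None,fx=4,fy=4,interpolation=2)[:,:,::-1]); save(c,'s24f.png')
c=cap('top'); save(c,'t24.png')
```

```text
[ 0.5341 -0.1658  0.2473] 28.3 [ 0.4958 -0.5914  0.0473]
t 28.3 foot deck mm [ 24.9723  23.8811 113.2977] axis [-0.0009  0.0001 -1.    ] tool x ang 29.899072446792633 Fdeck [ 0.5795 -0.4285 -0.28  ]
boss 411 [23.4354 33.626  31.3117] ((24.639015197753906, 23.460609436035156), (36.674407958984375, 37.12907791137695), 68.04261779785156)
arm az med -113.96315699770187 1636 keeper rad 0.9518474740333318
pin head top h 88.69267818542428 542 ((18.544952392578125, 26.44417953491211), (17.98831558227539, 19.19225311279297), 30.294631958007812)
cap bar h 70.91407757719081 ((-0.36831092834472656, 0.17011642456054688), (15.76773738861084, 63.35469055175781), 49.697235107421875)
flange h 39.362436546516676 ((0.7534332275390625, 5.947476863861084), 51.28108596801758)
```

View pics/w24.png

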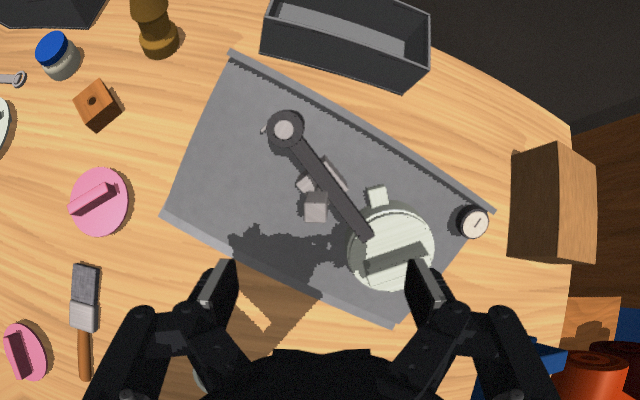

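View pics/s24.png

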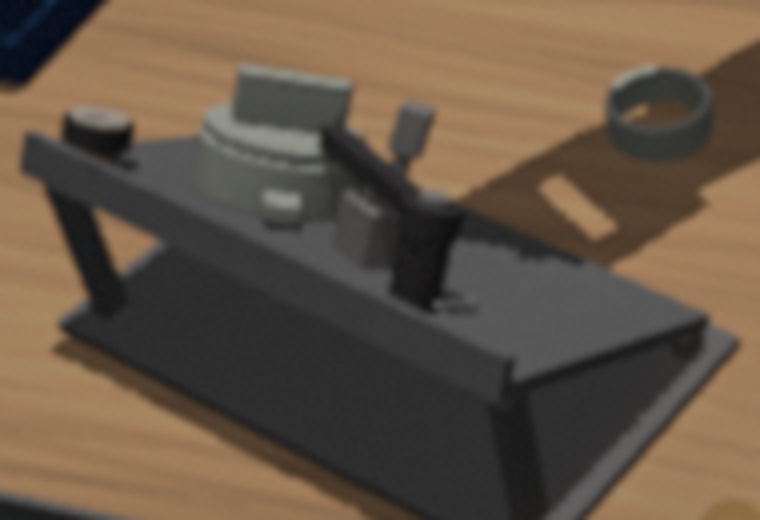

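View pics/t24.png

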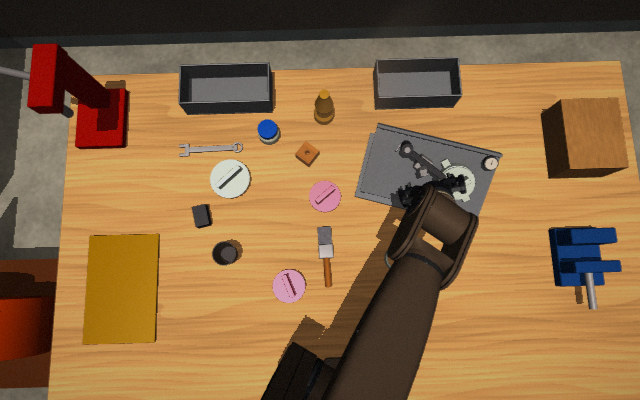

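Run:
```python
from h import *
print(ctrl.get_state()['joint_vel']); print(ctrl.sign_off())
```

```text
[-0.0005 -0.0054 -0.0021  0.0005  0.0011 -0.0005]
the job is handed in; nothing more can be done
None
```

The smaller aluminium cap is locked in the coupling, and the safety arm is held over its flange by the pin standing in the boss. I handed the job in at about 28 s of the 62 s allowed; sign-off gives no verdict.

**Cap:** I dropped it into the slots, pressed it to about 12.6 N on the seal, turned it about 85° clockwise to the stop and released it. Afterwards the flange measured 39.4–39.6 mm above the deck (40 expected). The bar top measured 71–71.4 mm (72 expected), with the bar 85° from the slots and centred within about 1 mm.

**Arm and pin:** I swung the arm round with the pin in the hand, then put the pin fully down in the boss. The last check puts the arm at about 0.95 rad (above 0.88 needed). The pin's head top was at about 89 mm, which puts the foot at about 4 mm, on the hole's floor.

**Disagreements:**
- After release the pin leans about 4–5° in its clearance hole under the spring, so the arm settled back from about 1.02 to 0.95 rad.
- One last circle fit on the flange gave a centre 6 mm off. The arm bar over the flange was probably mixed into that fit, since the bar fit and the earlier flange fit both agreed to within 1 mm.

The gripper ended well clear of everything. In the last top view the bystanders and the big cap look unmoved, except the ferrule, which the arm hides there; the last scene view shows it in place.

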